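File the charm-square cases, close up the rack and scan its label

ROBOT

A 7-joint arm with a two-finger parallel gripper is mounted at the origin on the work surface. World frame = base frame: x ahead of the robot, y to its left, z up, the work surface at z = 0. Lengths are in m, angles in rad, forces in N, time in s.
With the tool pointing down it reaches from about 0.4 to 0.85 m from the base axis. Payload 10.4 kg.
Tool frame: the origin (TCP) lies between the finger pads; the fingertips stand 19 mm ahead of it and the grasp point (between the pads) is the TCP; z points along the fingers, x is the direction in which the jaws open and shut, and the axes are right-handed (so a half turn about z gives the same grasp; the last joint's range is limited). The gripper opens to 87 mm and grips with 3 to 60 N. Pads are 19 mm wide; open, the fingers measure 117 mm over their backs; the gripper's body (75 mm by 190 mm) begins 51 mm behind the grasp point.
Start: joints at [-1.243, 0.332, -0.065, 1.46, 0.022, 1.35, -0.088], TCP at [0.215, 0.587, 0.242] pointing down, gripper open.
Joint ranges: [-2.6, 2.6], [-0.5, 2.12], [-1.47, 1.34], [0.16, 2.42], [-1.27, 4.41], [0.06, 2.06], [-2.6, 2.6]. Speed limits (rad/s): [2.22, 2.22, 2.79, 2.79, 3.14, 3.14, 3.14].

INTERFACE

Orientations are given as a unit quaternion [x, y, z, w].
In Python, from bench import * gives the robot as it stands.
- The arm moves only by the tool step_arm, never from a script. Its argument "commands" is a list of rows, each a list of 6 numbers: the shift along the tool's x, y, z in m, then the turn, a rotation vector about the tool's x, y, z in rad. In form: [[tx, ty, tz, rx, ry, rz], ...]. A call has 1 to 12 rows; each row shifts and turns the commanded pose from where the row before left it, along the tool's axes as they then stand; what a row does not reach is not made up. A row lasts 1/10 s, in which the tool goes at most 50 mm and 8.59 degrees, less where a joint would pass 70% of its speed; a pose out of reach is approached as far as the arm can. A call with a gripper value outside its range is refused whole. "gripper" is the opening, from 0 (shut) to 1 (fully open), set as the call begins (left out, the last holds). The fingers move at their own pace and stop on an object; "grip_force" is the grip in N (left out, the last holds). Time passes only in rows, so rows that do not move let the fingers close. It gives the time, the measured TCP pose, the force and the opening at its end, in the units of the state.
- read_state(): the state, without advancing time (a new reading comes with each control period).
- camera(name): name is "scene" or "top"; returns the picture (420x560x3 uint8, red, green, blue); there is no depth.
- get_calibration(name): a dict with "fx", "fy", "cx", "cy" (pixels), "R" (3x3) and "t" (3): a world point X has camera coordinates R X + t. Camera axes: x right, y down, z forward; pixel columns grow to the right and rows downward; lengths in m; the calibration is good to about 2 mm. A picture is of the moment at which its call begins. get_calibration takes no time and is no camera call.
- close_job(): hands the job in, once; it reports no verdict.
The state is a dict: "time": time; "joint_positions": joint angles; "joint_vel": joint speeds; "joint_torque": joint torques, N m; "ee_pos": TCP position; "eef_rot": TCP orientation; "ft_force": force on the tool from outside, world axes, zero at the start; "torque": the same for the moment, N m; "width": finger opening in m.
Only numpy, scipy, OpenCV 4.12 (cv2) and the standard library are available. Lean on these libraries where they do the work, as an engineer would, in place of code of your own. Each camera call takes 0.05 s, during which the arm holds its last target. There are 200 camera calls.

TASK

Stand every plastic square-case that is on the table upright in the wooden rack, crosswise between the end wall and the sliding blue stop (open the stop to make room), then push the stop up so that the cases are packed snug against one another and the wall, with no gaps. After that take the scanner, point its red window squarely at the middle of the barcode label on the rack's front from about 8 cm away, hold it still there for a good second, and lay it back flat in the middle of its cork mat; leave the mug, thread cone and jar alone.

Things in the scene. Friction and masses are not known exactly. Their poses are not given: they have to be found in the camera images.
- rack: Wooden rack (fixed; placed anew each run). Origin at table height, on its long centre line, 150 mm from the wall; z up. Floor top z = 8 mm. End wall (130 mm tall): inner face y = -150 mm; the open stop's face is at y = +150 mm. Lips along the long sides, inner faces x = +-70 mm, tops z = 14 mm. Cases stand with their length along rack x (10 mm play each way), thickness along y.
- stop (a joint): Travel of the blue sliding stop, in m: 0 = fully open, grows as it slides towards the wall, at most 0.27. The clear length between wall and stop is 0.300 minus this value. It stays where it is left; about 2 N to slide it empty, plus the friction of the cases it pushes.
- stop_face (a point): Centre of the lower edge of the stop's flat face that meets the cases, at the height of the rack's floor; axes as the rack's. The plate is 120 mm wide (x), 10 mm thick (y, from 0 to +10 mm) and reaches 112 mm above the rack's floor.
- stop_grip (a point): Grip point, on the axis of the stop's upright black post: 62 mm to +y of the stop's face, 25 mm below the post's top, 108 mm above the table. The post is 26 mm (rack x) by 22 mm (rack y), from 18 to 133 mm above the table. Pinch it from above.
- label: Barcode label on a sloped black holder 100 by 62 mm on the rack's front. Origin: centre of the label's face, 30 mm above the table; its z axis points straight out of the face, towards the robot's side (rack -x) and upwards, 40 degrees above level; its y runs along the rack. Fixed to the rack.
- mat: Thin cork mat, fixed, 260 mm (x) by 160 mm (y), 4 mm thick. Origin: centre of its underside. The scanner's place.
- scanner: Handheld in-line barcode scanner lying flat on its mat, about 140 mm long (x), 0.16 kg. Grey handle 40 mm wide (y) and 38 mm high from x = -70 to +20 mm; black head 50 mm wide and 40 mm high from x = +20 to +70 mm with a red window in its front. Origin: centre of its underside; x points out of the window.
- scanner_nose (a point): Centre of the scanner's red window, at its x = +70 mm, 20 mm above its underside.
- scanner_aim (a point): Point 80 mm straight ahead of the red window, on the scanner's axis: this should be on the label's centre while scanning.
- mug: Blue mug, 90 mm high, 76 mm across; bystander. Origin: centre of its underside.
- cone: Purple cone of thread, 120 mm high, 72 mm across; bystander. Origin: centre of its underside.
- jar: Glass jar with a yellow cap, 85 mm high, 68 mm across; bystander. Origin: centre of its underside.
- case_red: Slim red hard plastic case, a plain closed box 120 mm long (its x), 32 mm thick (its y), 130 mm tall (its z), about 0.24 kg, with patchwork inlays on its two large faces and a small white strip on top; starts standing upright on the table. Origin: centre of its underside. Either way round is the same. May be absent in a run.
- case_green: Slim green hard plastic case, a plain closed box 120 mm long (its x), 32 mm thick (its y), 130 mm tall (its z), about 0.24 kg, with patchwork inlays on its two large faces and a small white strip on top; starts standing upright on the table. Origin: centre of its underside. Either way round is the same. May be absent in a run.
- case_orange: Slim orange hard plastic case, a plain closed box 120 mm long (its x), 32 mm thick (its y), 130 mm tall (its z), about 0.24 kg, with patchwork inlays on its two large faces and a small white strip on top; starts standing upright on the table. Origin: centre of its underside. Either way round is the same. May be absent in a run.
- case_teal: Slim teal hard plastic case, a plain closed box 120 mm long (its x), 32 mm thick (its y), 130 mm tall (its z), about 0.24 kg, with patchwork inlays on its two large faces and a small white strip on top; starts standing upright on the table. Origin: centre of its underside. Either way round is the same. May be absent in a run.
Mind the look-alikes: they are no part of the job. There is more than one size of the scanner; the job needs the largest.

How it is judged:
On the way, in this order (a step that is already met when the one before it is completed fails the run):
1. every case stands upright in the rack, packed snug between the wall and the stop (x of case_red in the frame of rack between -0.022 and 0.022 m and z of case_red in the frame of rack between 0.003 and 0.014 m and y of each of case_red, case_green, case_orange, case_teal in the frame of rack above -0.145 m and y of each of case_red, case_green, case_orange, case_teal in the frame of stop_face below -0.01 m and angle between each of case_red, case_green, case_orange, case_teal's own z axis and vertical below 0.08 rad and angle between the y axis of each of case_red, case_green, case_orange, case_teal and the y axis of rack, either way round below 0.1 rad and (distance between case_red and case_green below 0.041 m or distance between case_red and case_orange below 0.041 m or distance between case_red and case_teal below 0.041 m) and x of case_green in the frame of rack between -0.022 and 0.022 m and z of case_green in the frame of rack between 0.003 and 0.014 m and (distance between case_green and case_red below 0.041 m or distance between case_green and case_orange below 0.041 m or distance between case_green and case_teal below 0.041 m) and x of case_orange in the frame of rack between -0.022 and 0.022 m and z of case_orange in the frame of rack between 0.003 and 0.014 m and (distance between case_orange and case_red below 0.041 m or distance between case_orange and case_green below 0.041 m or distance between case_orange and case_teal below 0.041 m) and x of case_teal in the frame of rack between -0.022 and 0.022 m and z of case_teal in the frame of rack between 0.003 and 0.014 m and (distance between case_teal and case_red below 0.041 m or distance between case_teal and case_green below 0.041 m or distance between case_teal and case_orange below 0.041 m) and y of any of case_red, case_green, case_orange, case_teal in the frame of rack below -0.128 m and y of any of case_red, case_green, case_orange, case_teal in the frame of stop_face above -0.022 m and value of joint stop above 0.162 m), for 0.2 s.
2. the scanner is held still, aimed squarely at the middle of the label from about 8 cm (distance between scanner_aim and label below 0.03 m and angle between the x axis of scanner and the z axis of label, either way round below 0.28 rad and linear speed of scanner below 0.04 m/s and angular speed of scanner below 0.4 rad/s and height (world z) of scanner above 0.03 m), for 0.8 s.
At the end, for the whole second after the job is handed in: All cases upright (0.08 rad) and square (0.1 rad) on the rack floor, within 22 mm of its centre line, neighbours under 41 mm centre to centre, wall and stop within 6 mm of the end cases; scanner flat and still, its middle within 65 mm of the mat's middle along each mat axis (all of step 1 and linear speed of each of case_red, case_green, case_orange, case_teal, scanner below 0.03 m/s and x of scanner in the frame of mat between -0.065 and 0.065 m and y of scanner in the frame of mat between -0.065 and 0.065 m and z of scanner_nose in the frame of mat between 0 and 0.04 m and angle between scanner's own x axis and vertical between 1.45 and 1.69 rad); the robot touches nothing.
It fails at once if the mug is disturbed (moved more than 25 mm) (distance of mug from where it was at the start of the episode above 0.025 m).
It fails at once if the cone is disturbed (moved more than 25 mm) (distance of cone from where it was at the start of the episode above 0.025 m).
It fails at once if the jar is disturbed (moved more than 25 mm) (distance of jar from where it was at the start of the episode above 0.025 m).
Of case_red, case_green, case_orange, case_teal only 2 to 4 are there at a start; the rules pass over those that are not, and their reading is None.
At some moment in a run one of scanner may be knocked a few centimetres aside while the robot is not near it.
Once in a run the grip may slacken for a moment while it holds something.
It also fails if it takes over 210 s, if anything falls off the work surface, if the arm or the gripper's body presses on something with over 40 N, if the wrist force passes 120 N, or if a joint passes its speed limit or range.

## Working session

There is one attempt and no reset: what is moved stays moved. The work goes in short steps, Python scripts to look and compute and a tool call to move; the robot and the scene stay as the last step left them, time stands still between calls to the robot, and variables do not carry over. Pictures are saved under pics/ and viewed, on a budget of 14 in all, crops included, one or two more only if the job needs it, and the job is handed in when it is done.

Besides the shell and the picture viewer there is one more tool, called after "Emit:" as name([rows], argument=value, ...), one row to a line, values as JSON. step_arm: Moves the arm, as the interface text tells. Its arguments: {"type":"object","properties":{"commands":{"type":"array","items":{"type":"array","items":{"type":"number"}}},"gripper":{"type":"number"},"grip_force":{"type":"number"}},"required":["commands"]}

```bash
mkdir -p pics; ls; python3 - <<'E'
from bench import *
import cv2
for n in("scene","top"):
    c=camera(n); cv2.imwrite(f"pics/{n}0.png",cv2.resize(c[:,:,::-1],(800,600),interpolation=cv2.INTER_CUBIC))
    k=get_calibration(n); print(n,k)
print(read_state())
E
```

```text
pics
scene {'fx': 430.7758570394905, 'fy': 430.7758570394905, 'cx': 277.95737752799016, 'cy': 206.0258127095594, 'R': array([[ 0.84839265,  0.52911563,  0.01632681],
       [ 0.43056464, -0.67177481, -0.60277085],
       [-0.30796754,  0.5184161 , -0.79774729]]), 't': array([-0.41699368, -0.1972426 ,  1.61129972])}
top {'fx': 435.7969684709915, 'fy': 435.7969684709915, 'cx': 272.779053578963, 'cy': 215.8963416211661, 'R': array([[ 0.02621091, -0.99963473, -0.00658674],
       [-0.99765548, -0.02574119, -0.06341087],
       [ 0.06321816,  0.00823336, -0.99796577]]), 't': array([-0.06136996,  0.51785648,  1.39898511])}
{'time': 0.1, 'joint_positions': array([-1.24257609,  0.33280105, -0.06472233,  1.46083237,  0.02161912,
        1.34989716, -0.08847758]), 'joint_vel': array([ 0.00044706, -0.00209648,  0.00081519, -0.00101198, -0.00159178,
        0.0016534 ,  0.00024   ]), 'joint_torque': array([ 1.55175581e-03, -6.24546146e+01,  2.46634620e-02, -3.90720391e+01,
       -6.14582584e-02,  3.64378968e-02,  1.08159443e-04]), 'ee_pos': array([0.21468067, 0.58664155, 0.24085023]), 'eef_rot': array([ 8.19635684e-01,  5.72884771e-01, -4.89031158e-04,  3.82422022e-04]), 'ft_force': array([ 0.46267201, -0.6001817 ,  0.12523809]), 'torque': array([-0.00345103,  0.00591989,  0.01496609]), 'width': 0.08731248668850075}
```

View pics/scene0.png

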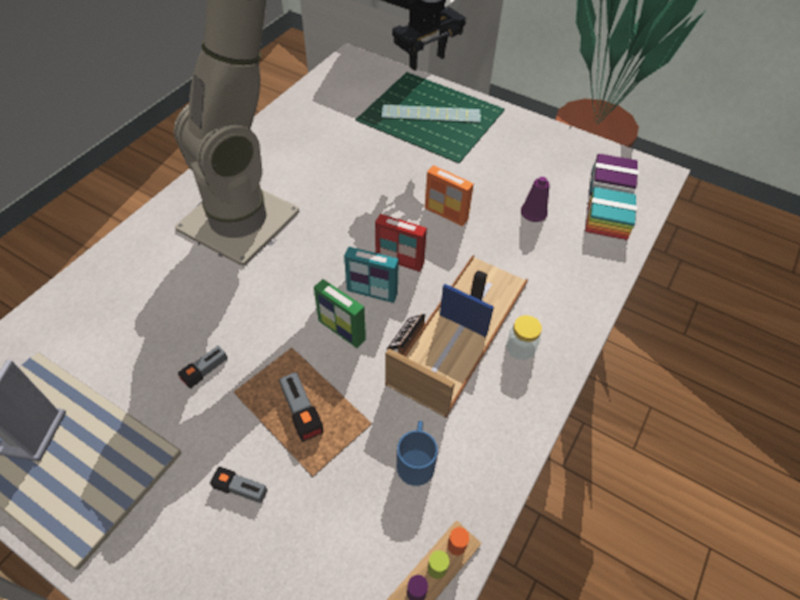

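View pics/top0.png

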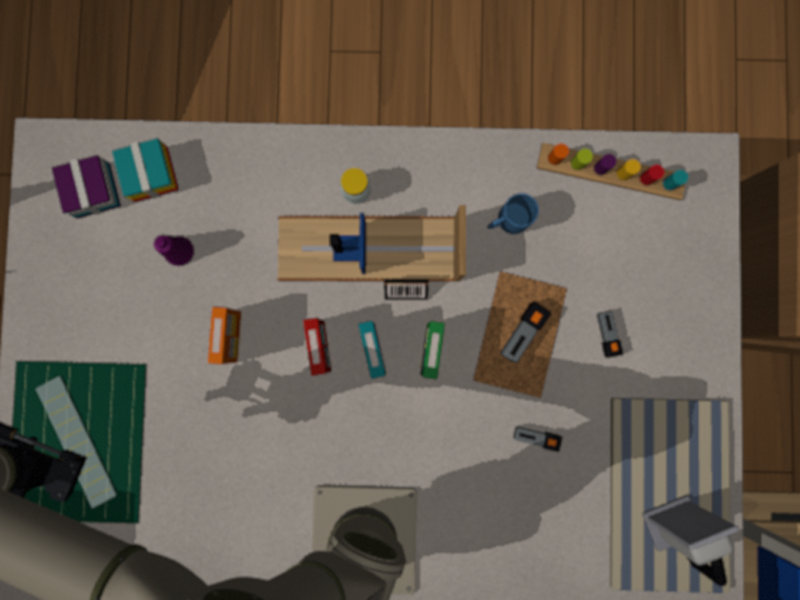

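The scene picture shows four cases (orange ≈(448,195), red (400,242), teal (371,275), green (340,313)), the rack at ≈(455,335) with its stop part-closed, and the largest scanner on the cork mat at ≈(302,405). In the top picture world x runs up and world y runs left, so the rack's wall is at the right, ≈(461,245).

```bash
cat > h.py <<'E'
from bench import *
import cv2, numpy as np
from scipy.optimize import minimize, least_squares
from scipy.spatial.transform import Rotation as Ro
K={n:get_calibration(n) for n in("scene","top")}
def proj(n,X):
    k=K[n]; c=np.atleast_2d(X)@k["R"].T+k["t"]; return np.c_[k["fx"]*c[:,0]/c[:,2]+k["cx"],k["fy"]*c[:,1]/c[:,2]+k["cy"]]
def ray(n,uv,z):
    k=K[n]; d=k["R"].T@np.array([(uv[0]-k["cx"])/k["fx"],(uv[1]-k["cy"])/k["fy"],1]); o=-k["R"].T@k["t"]; return o+d*(z-o[2])/d[2]
def tri(us,ut):
    f=lambda X:np.r_[proj("scene",X)[0]-us,proj("top",X)[0]-ut]
    r=least_squares(f,[.5,0,.05]); return r.x,np.abs(r.fun).max()
def box(p,L=.12,W=.032,H=.13):
    x,y,z,a=p; c,s=np.cos(a),np.sin(a)
    return np.array([[x+c*i*L/2-s*j*W/2,y+s*i*L/2+c*j*W/2,z+k] for i in(-1,1) for j in(-1,1) for k in(0,H)])
S=8
def fill(pts,shape,off):
    m=np.zeros(shape,np.uint8); h=cv2.convexHull(((pts-off+.5)*S-.5).astype(np.float32).round().astype(np.int32)); cv2.fillConvexPoly(m,h,1); return m
def fit(masks,p0,free=4,**kw):
    # masks: name->hull points (px); maximise overlap of silhouettes
    T={}
    for n,h in masks.items():
        lo=h.min(0)-12; sh=((h.max(0)-lo+12)*S).astype(int)[::-1]; T[n]=(lo,tuple(sh),fill(h,tuple(sh),lo))
    def cost(q):
        c=0
        for n,(lo,sh,m) in T.items():
            a=fill(proj(n,box(q,**kw)),sh,lo); c+=np.count_nonzero(a^m)/m.sum()
        return c
    p=np.array(p0,float)
    for s in(.03,.008):
        sim=[p]+[p+np.eye(4)[i]*(s if i<3 else s*8) for i in range(4)]
        r=minimize(cost,p,method="Nelder-Mead",options=dict(initial_simplex=sim,maxiter=400,xatol=1e-4,fatol=1e-4)); p=r.x
    return p,r.fun
HUE={"red":[(0,4),(174,180)],"green":[(50,75)],"orange":[(5,15)],"teal":[(84,98)]}
def cmask(img,name,c,rad=30,smin=110):
    hsv=cv2.cvtColor(img,cv2.COLOR_RGB2HSV); m=np.zeros(img.shape[:2],np.uint8)
    for a,b in HUE[name]: m|=((hsv[...,0]>=a)&(hsv[...,0]<=b)&(hsv[...,1]>smin)&(hsv[...,2]>35)).astype(np.uint8)
    w=np.zeros_like(m); cv2.circle(w,(int(c[0]),int(c[1])),rad,1,-1); m&=w
    n,l,st,_=cv2.connectedComponentsWithStats(m,connectivity=8)
    m=np.isin(l,[i for i in range(1,n) if st[i,4]>=4])
    return np.argwhere(m)[:,::-1]
def hull(px): 
    px=np.vstack([px+d for d in([-.5,-.5],[.5,-.5],[-.5,.5],[.5,.5])]).astype(np.float32); return cv2.convexHull(px)[:,0]
E
python3 - <<'E'
from h import *
I={n:camera(n) for n in K}; np.savez("i0.npz",**I)
c0={"red":((400,242),(317,346)),"green":((340,313),(432,350)),"orange":((448,195),(224,336)),"teal":((371,275),(372,350))}
for n,(s,t) in c0.items():
    M={k:hull(cmask(I[k],n,np.array(c)/1.4286)) for k,c in(("scene",s),("top",t))}
    g=ray("top",np.array(t)/1.4286,.1)
    best=min((fit(M,[g[0],g[1],0,a]) for a in(-.3,0,.3)),key=lambda r:r[1])
    print(n,best[0].round(4),round(best[1],3),{k:(v.min(0),v.max(0)) for k,v in M.items()})
for nm,n,(x0,y0,w,h) in(("a","top",(188,138,150,82)),("b","scene",(264,176,110,116))):
    cv2.imwrite(f"pics/rack_{nm}.png",cv2.resize(I[n][y0:y0+h,x0:x0+w,::-1],None,fx=5,fy=5,interpolation=cv2.INTER_CUBIC))
E
```

```text
red [0.4294 0.1092 0.0005 0.1709] 0.117 {'scene': (array([262.5, 149.5], dtype=float32), array([298.5, 189.5], dtype=float32)), 'top': (array([211.5, 222.5], dtype=float32), array([230.5, 262.5], dtype=float32))}
green [ 0.4302 -0.1416  0.0009 -0.1808] 1.842 {'scene': (array([219.5, 196.5], dtype=float32), array([253.5, 220.5], dtype=float32)), 'top': (array([294.5, 224.5], dtype=float32), array([310.5, 264.5], dtype=float32))}
orange [ 0.4477  0.3124  0.0006 -0.0466] 0.063 {'scene': (array([297.5, 115.5], dtype=float32), array([330.5, 157.5], dtype=float32)), 'top': (array([144.5, 214.5], dtype=float32), array([168.5, 254.5], dtype=float32))}
teal [ 0.4262 -0.0117 -0.0011  0.2578] 0.163 {'scene': (array([241.5, 172.5], dtype=float32), array([277.5, 210.5], dtype=float32)), 'top': (array([250.5, 224.5], dtype=float32), array([268.5, 264.5], dtype=float32))}
```

View pics/rack_a.png

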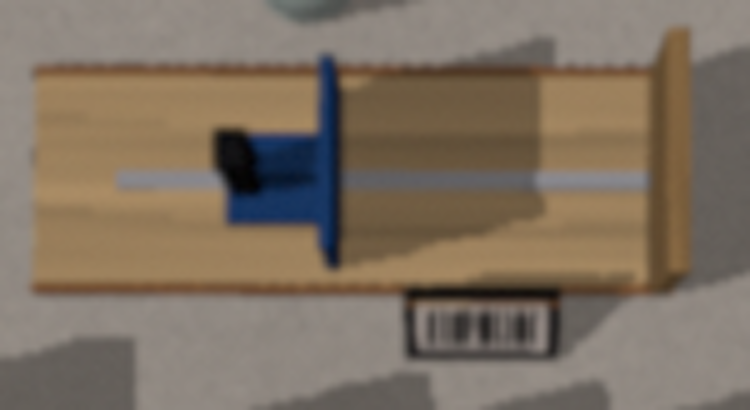

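View pics/rack_b.png

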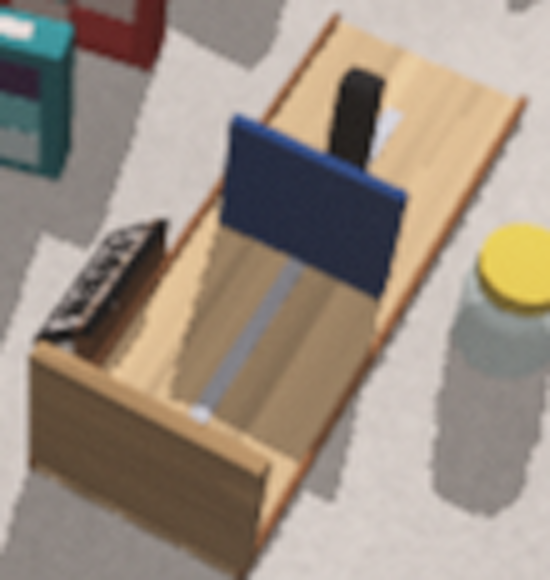

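The crops show the rack level in the top view: slot at y≈180 from x≈118 to 650, wall strip at x≈650–690, and stop plate at x≈320–340. In the scene crop the plate's top corners are ≈(232,122) and (403,197), and the label is on the front, near the wall.

```bash
python3 - <<'E'
from h import *
I=np.load("i0.npz"); HUE["green"]=[(45,88)]
M={k:hull(cmask(I[k],"green",np.array(c)/1.4286,28,60)) for k,c in(("scene",(340,315)),("top",(432,350)))}
print({k:(v.min(0),v.max(0)) for k,v in M.items()})
print("green",fit(M,[.43,-.14,0,-.18]), "fixed guess")
t=lambda u,v:np.array([(u+.5)/5-.5+188,(v+.5)/5-.5+138]); s=lambda u,v:np.array([(u+.5)/5-.5+264,(v+.5)/5-.5+176])
print("slot L,R",ray("top",t(118,180),.008),ray("top",t(648,180),.008))
print("rack corners left",ray("top",t(35,67),.014),ray("top",t(35,292),.014))
print("lips right", ray("top",t(648,71),.014),ray("top",t(648,292),.014))
print("wall inner top", ray("top",t(668,32),.13),ray("top",t(667,270),.13), "base",ray("top",t(651,80),.014),ray("top",t(651,270),.014))
print("wall tops tri", tri(s(265,470),t(690,28)))
print("wall front tri", tri(s(33,350),t(686,275)))
print("stop front top",tri(s(233,122),t(332,266)),"back",tri(s(403,195),t(327,57)))
print("plate bottom scene",ray("scene",s(378,297),.008),ray("scene",s(222,222),.008))
print("post top",tri(s(362,73),t(230,137)), "z133", ray("top",t(229,135),.133))
# holder corners top view
print("label",[tri(s(*a),t(*b))  for a,b in(((165,222),(407,291)),((42,333),(558,291)))], ray("top",t(482,327),.03))
hsv=cv2.cvtColor(I["top"],cv2.COLOR_RGB2HSV)
# scanner: orange button & dark blobs ; mat crop
sc=I["scene"][240:335,160:262,::-1]; tp=I["top"][188:282,325:400,::-1]
a=cv2.resize(sc,None,fx=4,fy=4,interpolation=cv2.INTER_CUBIC); b=cv2.resize(tp,None,fx=5,fy=5,interpolation=cv2.INTER_CUBIC)
c=np.zeros((480,800,3),np.uint8); c[:a.shape[0],:a.shape[1]]=a; c[:b.shape[0],420:420+b.shape[1]]=b; cv2.imwrite("pics/scan0.png",c)
E
```

```text
{'scene': (array([219.5, 195.5], dtype=float32), array([255.5, 242.5], dtype=float32)), 'top': (array([294.5, 224.5], dtype=float32), array([310.5, 264.5], dtype=float32))}
green (array([ 0.42916011, -0.14244233,  0.00558207, -0.11762691]), np.float64(0.09724038244070746)) fixed guess
slot L,R [0.65394898 0.15835315 0.008     ] [ 0.66271241 -0.19001801  0.008     ]
rack corners left [0.72649662 0.21467674 0.014     ] [0.57792102 0.20908716 0.014     ]
lips right [ 0.73383076 -0.18804233  0.014     ] [ 0.58812071 -0.19092122  0.014     ]
wall inner top [ 0.73298322 -0.18908372  0.13      ] [ 0.58866583 -0.19125267  0.13      ] base [ 0.72790873 -0.19012647  0.014     ] [ 0.60259109 -0.19259153  0.014     ]
wall tops tri (array([ 0.73622975, -0.20068848,  0.13489776]), np.float64(0.5811415407128493))
wall front tri (array([ 0.58717005, -0.20168787,  0.13062269]), np.float64(0.5028270737775529))
stop front top (array([0.59285123, 0.0135263 , 0.11146929]), np.float64(1.8716950124303366)) back (array([0.71465717, 0.01671991, 0.12155843]), np.float64(0.06828904236454036))
plate bottom scene [0.7141308  0.01734922 0.008     ] [0.59963121 0.01458468 0.008     ]
post top (array([0.65810741, 0.07049343, 0.14570376]), np.float64(0.6345694852412294)) z133 [0.66314038 0.07342526 0.133     ]
label [(array([ 0.5811265 , -0.03415784,  0.05195443]), np.float64(0.19519142009147572)), (array([ 0.5712003 , -0.1385633 ,  0.05264098]), np.float64(4.377092234066083))] [ 0.56094962 -0.08304072  0.03      ]
```

View pics/scan0.png

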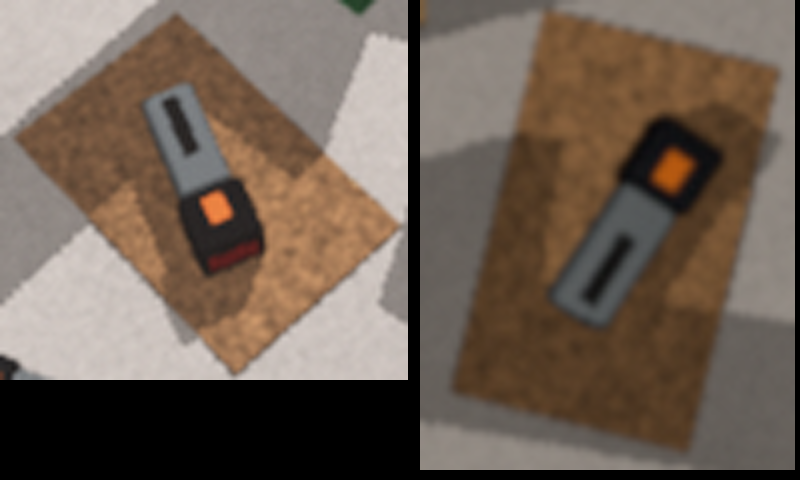

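Measured: rack origin ≈(0.6575,−0.041), yaw ≈0.02, stop face at y≈0.016 (stop ≈0.093) and post ≈(0.656,0.077). The case fits give underside heights of 0–6 mm, as expected. In the crop the scanner lies slantwise on the mat with its orange button at ≈(672,170). I start by opening the stop.

Emit:
step_arm([
  [0,0,0,0,0,-0.123],
  [0,0,0,0,0,-0.123],
  [0,0,0,0,0,-0.124],
  [-0.037,0.0308,0,0,0,0],
  [-0.037,0.0308,0,0,0,0],
  [-0.037,0.0308,0,0,0,0],
  [-0.037,0.0308,0,0,0,0],
  [-0.037,0.0308,0,0,0,0],
  [-0.037,0.0308,0,0,0,0],
  [-0.037,0.0308,0,0,0,0],
  [-0.037,0.0308,0,0,0,0],
  [-0.037,0.0308,0,0,0,0],
], gripper=0.6)

```text
time: 1.4
ee_pos: [0.4992, 0.2577, 0.2417]
eef_rot: [0.7, 0.714, 0.0, -0.0]
ft_force: [0.1, 1.1, -0.8]
width: 0.0522
```

Emit:
step_arm([
  [-0.037,0.0308,0,0,0,0],
  [-0.037,0.0308,0,0,0,0],
  [-0.037,0.0308,0,0,0,0],
  [-0.037,0.0308,0,0,0,0],
  [-0.037,0.0308,0,0,0,0],
  [0,0,0,0,0,0],
  [0,0,0,0,0,0],
])

```text
time: 2.1
ee_pos: [0.6561, 0.0761, 0.2408]
eef_rot: [0.701, 0.713, -0.001, -0.0]
ft_force: [-0.6, 0.9, 0.2]
width: 0.0525
```

```bash
cat >> h.py <<'E'
def go(p,psi=None):
    s=read_state(); R=Ro.from_quat(s["eef_rot"]).as_matrix(); ps=np.degrees(np.arctan2(R[1,0],R[0,0]))
    d=0 if psi is None else (psi-ps+180)%360-180
    R2=R@Ro.from_rotvec([0,0,-np.radians(d)]).as_matrix()
    print("tcp",s["ee_pos"].round(4),"psi",round(ps,2),"tilt",R[:,2].round(3),"w",round(s["width"],4),"F",s["ft_force"].round(1),"t",round(s["time"],1))
    if p is not None: print(" rz first",round(-np.radians(d),3),"then tool shift",(R2.T@(np.array(p)-s["ee_pos"])).round(4))
E
python3 -c "
from h import *
go([.656,.077,.108],91.1)"
```

```text
tcp [0.6561 0.0761 0.2408] psi 90.97 tilt [-0.001 -0.    -1.   ] w 0.0525 F [-0.6  0.9  0.2] t 2.1
 rz first -0.002 then tool shift [1.000e-03 1.000e-04 1.328e-01]
```

Emit:
step_arm([
  [0,0,0.03,0,0,0],
  [0,0,0.03,0,0,0],
  [0,0,0.03,0,0,0],
  [0,0,0.03,0,0,0],
  [0,0,0.013,0,0,0],
  [0,0,0,0,0,0],
])

```text
time: 2.7
ee_pos: [0.6544, 0.0786, 0.107]
eef_rot: [0.7, 0.714, -0.001, -0.001]
ft_force: [-0.8, -0.1, 0.1]
width: 0.0523
```

Emit:
step_arm([
  [0,0,0,0,0,0],
  [0,0,0,0,0,0],
  [0,0,0,0,0,0],
  [0,0,0,0,0,0],
  [0,0,0,0,0,0],
], gripper=0, grip_force=20)

```text
time: 3.2
ee_pos: [0.6562, 0.0769, 0.1092]
eef_rot: [0.7, 0.714, 0.0, 0.0]
ft_force: [-0.1, -1.5, 2.3]
width: 0.0218
```

Emit:
step_arm([
  [0.012,0,0,0,0,0],
  [0.015,0,0,0,0,0],
  [0.015,0,0,0,0,0],
  [0.015,0,0,0,0,0],
  [0.015,0,0,0,0,0],
  [0.01,0,0,0,0,0],
  [0,0,0,0,0,0],
])

```text
time: 3.9
ee_pos: [0.6544, 0.1633, 0.1092]
eef_rot: [0.699, 0.715, 0.001, -0.0]
ft_force: [0.5, 1.3, 5.4]
width: 0.0217
```

Emit:
step_arm([
  [0.005,0,0,0,0,0],
  [0.005,0,0,0,0,0],
  [0,0,0,0,0,0],
  [0,0,0,0,0,0],
])

```text
time: 4.3
ee_pos: [0.6542, 0.1718, 0.1092]
eef_rot: [0.7, 0.714, 0.001, -0.0]
ft_force: [-0.2, 0.7, 6.1]
width: 0.0216
```

Emit:
step_arm([
  [0,0,0,0,0,0],
  [0,0,0,0,0,0],
  [0,0,-0.04,0,0,0],
  [0,0,-0.04,0,0,0],
  [0,0,-0.04,0,0,0],
  [0,0,0,0,0,0],
], gripper=0.6)

```text
time: 4.9
ee_pos: [0.6563, 0.1701, 0.2349]
eef_rot: [0.7, 0.714, 0.004, 0.002]
ft_force: [0.4, -0.5, 0.5]
width: 0.0511
```

```bash
python3 - <<'E'
from h import *
I=np.load("i0.npz"); HUE["green"]=[(45,88)]
o0=proj
c0={"red":((400,242),(317,346),.43,.109,.17),"green":((340,315),(432,350),.429,-.142,-.12),"orange":((448,195),(224,336),.448,.312,-.05),"teal":((371,275),(372,350),.426,-.012,.25)}
B=box
import h
h.box=lambda p,**k:B([p[0],p[1],0,p[3]],**k)
for n,(s,t,x,y,a) in c0.items():
    M={k:hull(cmask(I[k],n,np.array(c)/1.4286,28,60 if n=="green" else 110)) for k,c in(("scene",s),("top",t))}
    r=[(fit({k:M[k] for k in ks},[x,y,0,a])) for ks in(("scene","top"),("scene",),("top",))]
    print(n,[(q.round(3)[[0,1,3]],round(f,3)) for q,f in r])
go([.429,-.142,.24],83.3)
E
```

```text
red [(array([0.429, 0.109, 0.168]), np.float64(0.117)), (array([0.429, 0.111, 0.13 ]), np.float64(0.058)), (array([0.429, 0.109, 0.172]), np.float64(0.051))]
green [(array([ 0.429, -0.142, -0.12 ]), np.float64(0.128)), (array([ 0.427, -0.139, -0.144]), np.float64(0.038)), (array([ 0.429, -0.143, -0.106]), np.float64(0.04))]
orange [(array([ 0.448,  0.313, -0.044]), np.float64(0.064)), (array([ 0.449,  0.313, -0.053]), np.float64(0.032)), (array([ 0.447,  0.313, -0.041]), np.float64(0.03))]
teal [(array([ 0.426, -0.012,  0.257]), np.float64(0.167)), (array([ 0.424, -0.01 ,  0.174]), np.float64(0.098)), (array([ 0.426, -0.012,  0.258]), np.float64(0.061))]
tcp [0.6563 0.1701 0.2349] psi 91.1 tilt [ 0.009  0.003 -1.   ] w 0.0511 F [ 0.4 -0.5  0.5] t 4.9
 rz first 0.136 then tool shift [-0.3365 -0.1893 -0.008 ]
```

Emit:
step_arm([
  [0,0,0,0,0,0.136],
  [-0.0374,-0.021,0,0,0,0],
  [-0.0374,-0.021,0,0,0,0],
  [-0.0374,-0.021,0,0,0,0],
  [-0.0374,-0.021,0,0,0,0],
  [-0.0374,-0.021,0,0,0,0],
  [-0.0374,-0.021,0,0,0,0],
  [-0.0374,-0.021,0,0,0,0],
  [-0.0374,-0.021,0,0,0,0],
  [-0.0374,-0.021,0,0,0,0],
  [0,0,0,0,0,0],
  [0,0,0,0,0,0],
], gripper=1)

```text
time: 6.1
ee_pos: [0.4268, -0.1431, 0.2284]
eef_rot: [0.748, 0.664, 0.0, -0.0]
ft_force: [0.7, 0.4, 1.0]
width: 0.0872
```

```bash
python3 - <<'E'
from h import *
go([.4285,-.1415,.1],83.1)
I=camera("scene"); cv2.imwrite("pics/g1.png",cv2.resize(I[120:290,150:400,::-1],None,fx=3.2,fy=3.2,interpolation=cv2.INTER_CUBIC))
E
```

```text
tcp [ 0.4268 -0.1431  0.2284] psi 83.21 tilt [ 0.     0.001 -1.   ] w 0.0872 F [0.7 0.4 1. ] t 6.1
 rz first 0.002 then tool shift [0.0017 0.0014 0.1284]
```

View pics/g1.png

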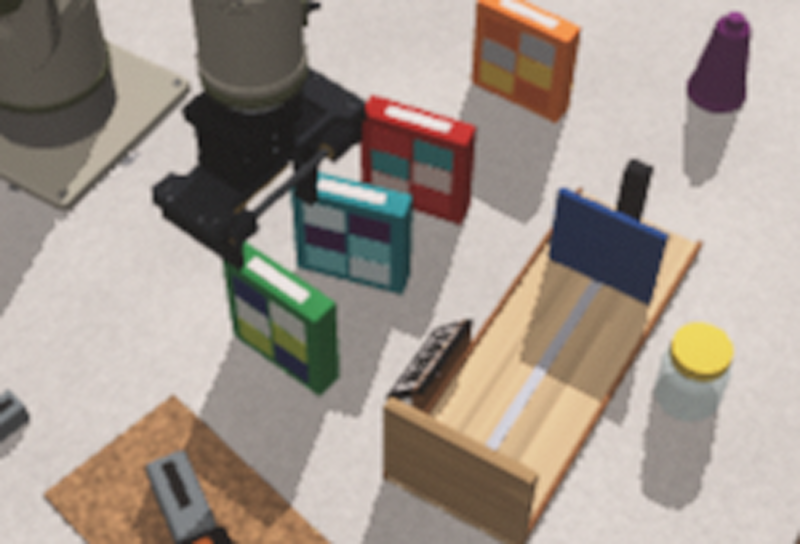

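The picture shows the stop now wide open (plate at ≈(608,245)), the gripper above the green case (≈(280,320)), and all other cases untouched. Next I descend and grip.

Emit:
step_arm([
  [0.0017,0.0014,0.03,0,0,0],
  [0,0,0.035,0,0,0],
  [0,0,0.035,0,0,0],
  [0,0,0.028,0,0,0],
  [0,0,0,0,0,0],
])

```text
time: 6.65
ee_pos: [0.4269, -0.1398, 0.0972]
eef_rot: [0.746, 0.665, -0.003, -0.002]
ft_force: [0.4, -0.2, 0.5]
width: 0.0871
```

Emit:
step_arm([
  [0,0,0,0,0,0],
  [0,0,0,0,0,0],
  [0,0,0,0,0,0],
  [0,0,0,0,0,0],
  [0,0,0,0,0,0],
], gripper=0, grip_force=40)

```text
time: 7.15
ee_pos: [0.4291, -0.1414, 0.1011]
eef_rot: [0.747, 0.665, 0.0, 0.0]
ft_force: [0.1, 0.4, -0.7]
width: 0.0552
```

Emit:
step_arm([
  [0,0,-0.02,0,0,0],
  [0,0,-0.035,0,0,0],
  [0,0,-0.04,0,0,0],
  [0,0,-0.04,0,0,0],
  [0,0,-0.035,0,0,0],
  [0,0,0,0,0,-0.134],
  [0,0,0,0,0,0],
  [0,0,0,0,0,0],
])

```text
time: 7.95
ee_pos: [0.4284, -0.1413, 0.2701]
eef_rot: [0.702, 0.712, -0.0, -0.0]
ft_force: [0.6, -0.4, -1.2]
width: 0.0006
```

```bash
python3 -c "
from h import *
go([.6596,-.148,.268],91.1)"
```

```text
tcp [ 0.4284 -0.1413  0.2701] psi 90.79 tilt [-0.001  0.    -1.   ] w 0.0006 F [ 0.6 -0.4 -1.2] t 8.0
 rz first -0.005 then tool shift [-0.0111  0.231   0.0019]
```

The fingers need about 1 s to close and I lifted too early. I check the green case before trying again.

Emit:
step_arm([
  [0,0,0,0,0,0],
  [0,0,0,0,0,0],
], gripper=1)

```text
time: 8.15
ee_pos: [0.4284, -0.1414, 0.2699]
eef_rot: [0.702, 0.713, -0.0, -0.0]
ft_force: [-0.1, 0.4, 0.6]
width: 0.0102
```

```bash
python3 - <<'E'
from h import *
I=camera("scene"); cv2.imwrite("pics/g2.png",cv2.resize(I[120:290,150:400,::-1],None,fx=3.2,fy=3.2,interpolation=cv2.INTER_CUBIC))
HUE["green"]=[(45,88)]
B=box
import h
h.box=lambda p,**k:B([p[0],p[1],0,p[3]],**k)
for n,c,x,y,a in(("green",(340,315),.429,-.142,-.12),("teal",(371,275),.426,-.012,.25)):
    H=hull(cmask(I,n,np.array(c)/1.4286,28,60 if n=="green" else 110)); print(n,H.min(0),H.max(0),fit({"scene":H},[x,y,0,a]))
E
```

```text
green [219.5 195.5] [254.5 242.5] (array([ 0.427375  , -0.13893789,  0.02191538, -0.15211373]), np.float64(0.04983781445974195))
teal [241.5 167.5] [277.5 210.5] (array([ 0.42388159, -0.00502979, -0.00076022,  0.25593289]), np.float64(0.191487352604431))
```

View pics/g2.png

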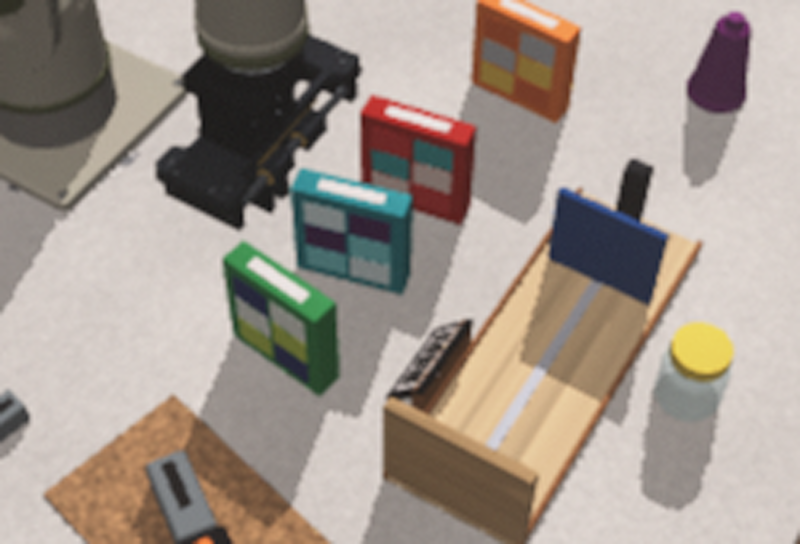

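The picture shows the green case still standing where it was (≈(280,320)). I try again with longer waits on the fingers.

Emit:
step_arm([
  [0,0,0,0,0,0.136],
  [0,0,0,0,0,0],
  [0,0,0,0,0,0],
  [0,0,0.02,0,0,0],
  [0,0,0.02,0,0,0],
  [0,0,0,0,0,0],
  [0,0,0,0,0,0],
  [0,0,0.03,0,0,0],
  [0,0,0.03,0,0,0],
  [0,0,0.035,0,0,0],
  [0,0,0.035,0,0,0],
  [0,0,0,0,0,0],
], gripper=0.8)

```text
time: 9.4
ee_pos: [0.4269, -0.141, 0.0982]
eef_rot: [0.747, 0.664, -0.002, -0.002]
ft_force: [0.0, -0.9, 0.5]
width: 0.0697
```

Emit:
step_arm([
  [0,0,0,0,0,0],
  [0,0,0,0,0,0],
  [0,0,0,0,0,0],
  [0,0,0,0,0,0],
  [0,0,0,0,0,0],
  [0,0,0,0,0,0],
  [0,0,0,0,0,0],
  [0,0,0,0,0,0],
], gripper=0, grip_force=40)

```text
time: 10.2
ee_pos: [0.4289, -0.1414, 0.1008]
eef_rot: [0.748, 0.664, 0.0, 0.0]
ft_force: [-1.6, -0.1, 5.7]
width: 0.0323
```

Emit:
step_arm([
  [0,0,-0.015,0,0,0],
  [0,0,-0.03,0,0,0],
  [0,0,-0.04,0,0,0],
  [0,0,-0.04,0,0,0],
  [0,0,-0.045,0,0,0],
  [0,0,0,0,0,-0.07],
  [0,0,0,0,0,-0.068],
  [-0.001,0.02,0,0,0,0],
  [-0.002,0.035,0,0,0,0],
  [-0.002,0.04,0,0,0,0],
])

```text
time: 11.2
ee_pos: [0.5243, -0.1448, 0.2703]
eef_rot: [0.7, 0.714, 0.0, -0.0]
ft_force: [0.0, 0.1, -1.5]
width: 0.0319
```

Emit:
step_arm([
  [-0.002,0.04,0,0,0,0],
  [-0.002,0.04,0,0,0,0],
  [-0.001,0.035,0,0,0,0],
  [-0.001,0.02,0,0,0,0],
  [0,0,0,0,0,0],
  [0,0,0,0,0,0],
])

```text
time: 11.8
ee_pos: [0.6584, -0.1483, 0.2692]
eef_rot: [0.7, 0.714, -0.001, -0.001]
ft_force: [-0.1, 0.2, -3.9]
width: 0.0319
```

```bash
python3 - <<'E'
from h import *
go([.6596,-.148,.109],91.1)
I=camera("scene"); cv2.imwrite("pics/g3.png",cv2.resize(I[120:290,150:400,::-1],None,fx=3.2,fy=3.2,interpolation=cv2.INTER_CUBIC))
E
```

```text
tcp [ 0.6584 -0.1483  0.2692] psi 91.08 tilt [-0.002 -0.    -1.   ] w 0.0319 F [-0.1  0.2 -3.9] t 11.8
 rz first -0.0 then tool shift [0.0003 0.0016 0.1602]
```

View pics/g3.png

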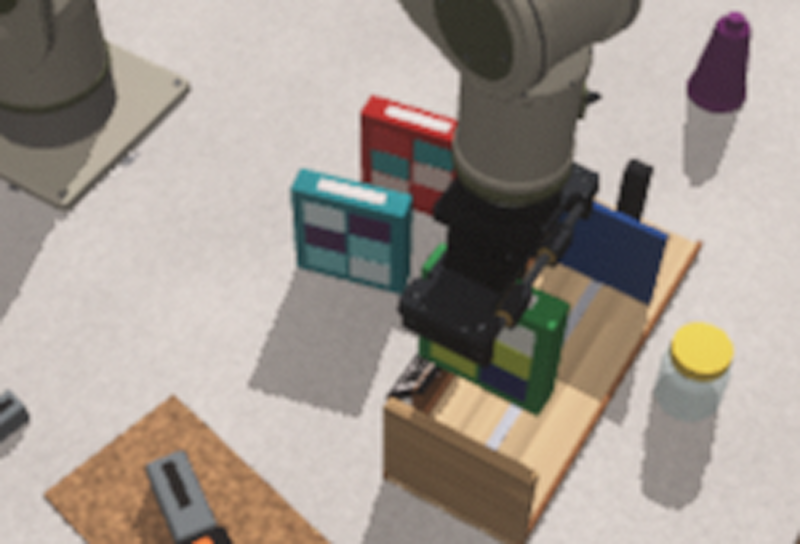

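The picture shows the green case held upright over the wall end of the rack (≈(495,360)), square to it. Lowering.

Emit:
step_arm([
  [0,0.001,0.03,0,0,0],
  [0,0,0.04,0,0,0],
  [0,0,0.04,0,0,0],
  [0,0,0.03,0,0,0],
  [0,0,0.01,0,0,0],
  [0,0,0.005,0,0,0],
  [0,0,0,0,0,0],
  [0,0,0,0,0,0],
])

```text
time: 12.65
ee_pos: [0.6608, -0.1483, 0.1176]
eef_rot: [0.7, 0.714, 0.001, 0.001]
ft_force: [0.4, 0.5, -2.5]
width: 0.0318
```

Emit:
step_arm([
  [0,0,0.003,0,0,0],
  [0,0,0.002,0,0,0],
  [0,0,0,0,0,0],
  [0,0,0,0,0,0],
])

```text
time: 13.05
ee_pos: [0.6599, -0.148, 0.1106]
eef_rot: [0.7, 0.714, 0.0, -0.0]
ft_force: [1.2, 0.7, -3.0]
width: 0.0318
```

Emit:
step_arm([
  [0,0,0.002,0,0,0],
  [0,0,0.001,0,0,0],
  [0,0,0,0,0,0],
  [0,0,0,0,0,0],
])

```text
time: 13.45
ee_pos: [0.6601, -0.1481, 0.1089]
eef_rot: [0.7, 0.714, 0.0, 0.0]
ft_force: [-4.5, -0.1, 8.6]
width: 0.0316
```

Contact felt. I release, rise, and go to teal (0.4255,−0.011), yaw ≈0.22 → psi ≈102.5.

Emit:
step_arm([
  [0,0,0,0,0,0],
  [0,0,0,0,0,0],
  [0,0,0,0,0,0],
  [0,0,-0.02,0,0,0],
  [0,0,-0.04,0,0,0],
  [0,0,-0.04,0,0,0],
  [0,0,-0.03,0,0,0],
  [0,0,0,0,0,-0.1],
  [0,0,0,0,0,-0.1],
  [0,0,0,0,0,0],
], gripper=0.45)

```text
time: 14.45
ee_pos: [0.6599, -0.1481, 0.2376]
eef_rot: [0.625, 0.781, 0.0, 0.0]
ft_force: [-0.8, -0.1, -0.1]
width: 0.0389
```

```bash
python3 -c "
from h import *
go([.4255,-.011,.23],102.5)"
```

```text
tcp [ 0.6599 -0.1481  0.2376] psi 102.65 tilt [ 0.  0. -1.] w 0.0389 F [-0.8 -0.1 -0.1] t 14.4
 rz first 0.003 then tool shift [ 0.1846 -0.1992  0.0076]
```

Emit:
step_arm([
  [0.0264,-0.0285,0,0,0,0],
  [0.0264,-0.0285,0,0,0,0],
  [0.0264,-0.0285,0,0,0,0],
  [0.0264,-0.0285,0,0,0,0],
  [0.0264,-0.0285,0,0,0,0],
  [0.0264,-0.0285,0,0,0,0],
  [0.0262,-0.0282,0,0,0,0],
  [0,0,0,0,0,0],
  [0,0,0,0,0,0],
], gripper=0.8)

```text
time: 15.35
ee_pos: [0.4252, -0.0109, 0.2378]
eef_rot: [0.626, 0.78, 0.001, 0.0]
ft_force: [1.1, 0.9, 0.4]
width: 0.0698
```

```bash
python3 - <<'E'
from h import *
go([.4255,-.011,.1],102.5)
I=camera("scene"); cv2.imwrite("pics/g4.png",cv2.resize(I[120:290,150:400,::-1],None,fx=3.2,fy=3.2,interpolation=cv2.INTER_CUBIC))
E
```

```text
tcp [ 0.4252 -0.0109  0.2378] psi 102.48 tilt [ 0.001  0.001 -1.   ] w 0.0698 F [1.1 0.9 0.4] t 15.3
 rz first -0.0 then tool shift [-0.0003  0.      0.1378]
```

View pics/g4.png

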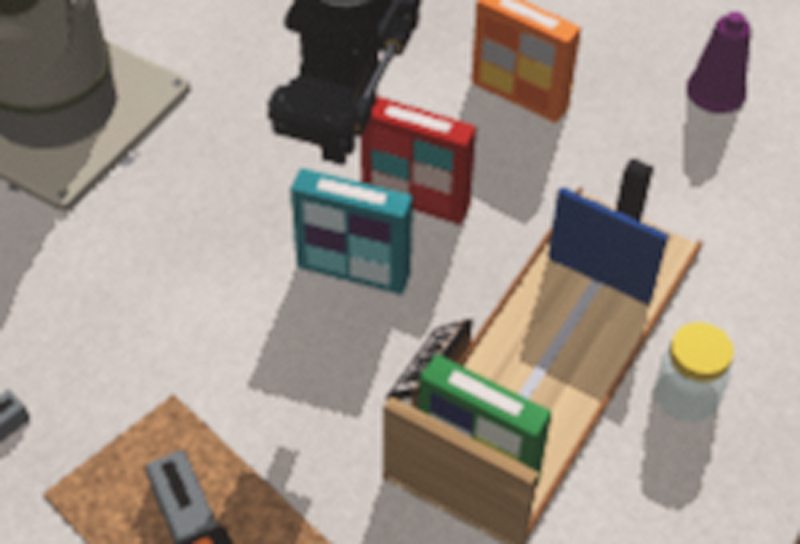

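The green case stands upright and square near the wall (≈(485,410)), and the gripper is above teal. Descend and grip.

Emit:
step_arm([
  [0,0,0.03,0,0,0],
  [0,0,0.04,0,0,0],
  [0,0,0.04,0,0,0],
  [0,0,0.027,0,0,0],
  [0,0,0,0,0,0],
  [0,0,0,0,0,0],
])

```text
time: 16.0
ee_pos: [0.4259, -0.0118, 0.101]
eef_rot: [0.626, 0.78, -0.001, 0.0]
ft_force: [0.3, 0.6, 0.7]
width: 0.0696
```

Emit:
step_arm([
  [0,0,0,0,0,0],
  [0,0,0,0,0,0],
  [0,0,0,0,0,0],
  [0,0,0,0,0,0],
  [0,0,0,0,0,0],
  [0,0,0,0,0,0],
  [0,0,0,0,0,0],
  [0,0,0,0,0,0],
  [0,0,0,0,0,0],
], gripper=0, grip_force=40)

```text
time: 16.9
ee_pos: [0.4254, -0.011, 0.1006]
eef_rot: [0.625, 0.78, 0.0, 0.0]
ft_force: [-0.1, 0.3, 1.9]
width: 0.0326
```

Emit:
step_arm([
  [0,0,-0.015,0,0,0],
  [0,0,-0.03,0,0,0],
  [0,0,-0.04,0,0,0],
  [0,0,-0.04,0,0,0],
  [0,0,-0.045,0,0,0],
  [0,0,0,0,0,0.07],
  [0,0,0,0,0,0.07],
  [0,0,0,0,0,0.06],
  [0,0,0,0,0,0],
  [0,0,0,0,0,0],
])

```text
time: 17.9
ee_pos: [0.4251, -0.0113, 0.2701]
eef_rot: [0.7, 0.714, -0.0, -0.0]
ft_force: [-0.3, 0.1, -2.4]
width: 0.032
```

```bash
python3 -c "
from h import *
go([.6584,-.086,.27],91.1)"
```

```text
tcp [ 0.4251 -0.0113  0.2701] psi 91.19 tilt [-0.001 -0.    -1.   ] w 0.032 F [-0.3  0.1 -2.4] t 17.9
 rz first 0.002 then tool shift [-0.0792  0.2318 -0.    ]
```

Emit:
step_arm([
  [-0.006,0.0168,0,0,0,0],
  [-0.011,0.033,0,0,0,0],
  [-0.0115,0.033,0,0,0,0],
  [-0.0115,0.033,0,0,0,0],
  [-0.0115,0.033,0,0,0,0],
  [-0.011,0.033,0,0,0,0],
  [-0.011,0.033,0,0,0,0],
  [-0.006,0.017,0,0,0,0],
  [0,0,0,0,0,0],
  [0,0,0,0,0,0],
])

```text
time: 18.9
ee_pos: [0.6584, -0.0862, 0.2696]
eef_rot: [0.7, 0.714, -0.001, -0.0]
ft_force: [-1.2, 0.0, -2.5]
width: 0.0319
```

Emit:
step_arm([
  [0,0,0.03,0,0,0],
  [0,0,0.04,0,0,0],
  [0,0,0.04,0,0,0],
  [0,0,0.03,0,0,0],
  [0,0,0.01,0,0,0],
  [0,0,0.005,0,0,0],
  [0,0,0.003,0,0,0],
  [0,0,0,0,0,0],
  [0,0,0,0,0,0],
])

```text
time: 19.8
ee_pos: [0.6593, -0.0863, 0.114]
eef_rot: [0.7, 0.714, 0.001, 0.001]
ft_force: [0.5, 0.2, -2.9]
width: 0.0322
```

```bash
python3 -c "
from h import *
go([.6584,-.086,.108],91.1)"
```

```text
tcp [ 0.6593 -0.0863  0.114 ] psi 91.1 tilt [ 0.002  0.    -1.   ] w 0.0322 F [ 0.5  0.2 -2.9] t 19.8
 rz first 0.0 then tool shift [ 0.0003 -0.0009  0.006 ]
```

Emit:
step_arm([
  [0,0,0.002,0,0,0],
  [0,0,0.002,0,0,0],
  [0,0,0.0015,0,0,0],
  [0,0,0,0,0,0],
  [0,0,0,0,0,0],
])

```text
time: 20.3
ee_pos: [0.6597, -0.0862, 0.1092]
eef_rot: [0.7, 0.714, 0.001, 0.001]
ft_force: [-1.2, 0.7, 10.5]
width: 0.0316
```

Emit:
step_arm([
  [0,0,0,0,0,0],
  [0,0,0,0,0,0],
  [0,0,0,0,0,0],
  [0,0,-0.02,0,0,0],
  [0,0,-0.04,0,0,0],
  [0,0,-0.04,0,0,0],
  [0,0,-0.03,0,0,0],
  [0,0,0,0,0,-0.136],
  [0,0,0,0,0,0],
  [0,0,0,0,0,0],
], gripper=0.45)

```text
time: 21.3
ee_pos: [0.6582, -0.0861, 0.2361]
eef_rot: [0.651, 0.759, -0.0, -0.001]
ft_force: [0.0, -0.1, 0.1]
width: 0.0392
```

```bash
python3 -c "
from h import *
go([.429,.110,.1],98.9)"
```

```text
tcp [ 0.6582 -0.0861  0.2361] psi 98.69 tilt [-0.001  0.    -1.   ] w 0.0392 F [ 0.  -0.1  0.1] t 21.3
 rz first -0.004 then tool shift [ 0.2291 -0.1959  0.1365]
```

Emit:
step_arm([
  [0.015,-0.0125,0,0,0,0],
  [0.033,-0.028,0,0,0,0],
  [0.033,-0.028,0,0,0,0],
  [0.033,-0.028,0,0,0,0],
  [0.033,-0.029,0,0,0,0],
  [0.033,-0.029,0,0,0,0],
  [0.033,-0.029,0,0,0,0],
  [0.016,-0.0125,0,0,0,0],
  [0,0,0,0,0,0],
  [0,0,0,0,0,0],
  [0,0,0,0,0,0],
], gripper=0.8)

```text
time: 22.4
ee_pos: [0.4301, 0.1089, 0.2366]
eef_rot: [0.651, 0.759, -0.0, -0.0]
ft_force: [-0.7, 0.4, 0.4]
width: 0.0695
```

```bash
python3 -c "
from h import *
go([.429,.110,.1],98.9)"
```

```text
tcp [0.4301 0.1089 0.2366] psi 98.74 tilt [-0.001 -0.    -1.   ] w 0.0695 F [-0.7  0.4  0.4] t 22.4
 rz first -0.003 then tool shift [ 0.0013 -0.0008  0.1366]
```

Emit:
step_arm([
  [0.001,0,0.03,0,0,0],
  [0,0,0.04,0,0,0],
  [0,0,0.04,0,0,0],
  [0,0,0.026,0,0,0],
  [0,0,0,0,0,0],
  [0,0,0,0,0,0],
])

```text
time: 23.0
ee_pos: [0.43, 0.1101, 0.1015]
eef_rot: [0.651, 0.759, -0.0, 0.0]
ft_force: [-0.1, -0.5, -0.4]
width: 0.0696
```

Emit:
step_arm([
  [0,0,0,0,0,0],
  [0,0,0,0,0,0],
  [0,0,0,0,0,0],
  [0,0,0,0,0,0],
  [0,0,0,0,0,0],
  [0,0,0,0,0,0],
  [0,0,0,0,0,0],
  [0,0,0,0,0,0],
  [0,0,0,0,0,0],
], gripper=0, grip_force=40)

```text
time: 23.9
ee_pos: [0.4295, 0.1108, 0.1012]
eef_rot: [0.65, 0.76, 0.0, -0.0]
ft_force: [-1.2, -0.7, 3.4]
width: 0.0323
```

Emit:
step_arm([
  [0,0,-0.015,0,0,0],
  [0,0,-0.03,0,0,0],
  [0,0,-0.04,0,0,0],
  [0,0,-0.04,0,0,0],
  [0,0,-0.045,0,0,0],
  [0,0,0,0,0,0.068],
  [0,0,0,0,0,0.068],
  [0,0,0,0,0,0],
  [0,0,0,0,0,0],
])

```text
time: 24.8
ee_pos: [0.4291, 0.1106, 0.2705]
eef_rot: [0.7, 0.715, -0.0, -0.0]
ft_force: [0.7, 0.1, -2.9]
width: 0.0319
```

```bash
python3 -c "
from h import *
go([.657,-.024,.27],91.1)"
```

```text
tcp [0.4291 0.1106 0.2705] psi 91.21 tilt [-0.001 -0.    -1.   ] w 0.0319 F [ 0.7  0.1 -2.9] t 24.8
 rz first 0.002 then tool shift [-0.139   0.2253  0.0003]
```

Emit:
step_arm([
  [-0.01,0.016,0,0,0,0],
  [-0.019,0.031,0,0,0,0],
  [-0.02,0.0323,0,0,0,0],
  [-0.02,0.0323,0,0,0,0],
  [-0.02,0.0323,0,0,0,0],
  [-0.02,0.0323,0,0,0,0],
  [-0.02,0.0323,0,0,0,0],
  [-0.01,0.016,0,0,0,0],
  [0,0,0,0,0,0],
  [0,0,0,0,0,0],
])

```text
time: 25.8
ee_pos: [0.6563, -0.0239, 0.27]
eef_rot: [0.7, 0.714, -0.001, -0.001]
ft_force: [0.1, -0.4, -1.9]
width: 0.0321
```

Emit:
step_arm([
  [0,0,0.03,0,0,0],
  [0,0,0.04,0,0,0],
  [0,0,0.04,0,0,0],
  [0,0,0.03,0,0,0],
  [0,0,0.01,0,0,0],
  [0,0,0.005,0,0,0],
  [0,0,0.003,0,0,0],
  [0,0,0,0,0,0],
  [0,0,0,0,0,0],
])

```text
time: 26.7
ee_pos: [0.6572, -0.0239, 0.1144]
eef_rot: [0.7, 0.714, 0.001, 0.001]
ft_force: [0.0, 1.5, -2.6]
width: 0.0316
```

```bash
python3 -c "
from h import *
go([.657,-.024,.108],91.1)"
```

```text
tcp [ 0.6572 -0.0239  0.1144] psi 91.11 tilt [ 0.002  0.    -1.   ] w 0.0316 F [ 0.   1.5 -2.6] t 26.7
 rz first 0.0 then tool shift [-0.0001 -0.0002  0.0064]
```

Emit:
step_arm([
  [0,0,0.002,0,0,0],
  [0,0,0.002,0,0,0],
  [0,0,0.0015,0,0,0],
  [0,0,0,0,0,0],
  [0,0,0,0,0,0],
])

```text
time: 27.2
ee_pos: [0.6569, -0.024, 0.1092]
eef_rot: [0.7, 0.714, 0.001, 0.0]
ft_force: [-5.4, -0.1, 10.9]
width: 0.0318
```

Emit:
step_arm([
  [0,0,0,0,0,0],
  [0,0,0,0,0,0],
  [0,0,0,0,0,0],
  [0,0,-0.02,0,0,0],
  [0,0,-0.04,0,0,0],
  [0,0,-0.04,0,0,0],
  [0,0,-0.03,0,0,0],
  [0,0,0,0,0,0.066],
  [0,0,0,0,0,0],
  [0,0,0,0,0,0],
], gripper=0.45)

```text
time: 28.2
ee_pos: [0.6562, -0.0237, 0.2367]
eef_rot: [0.723, 0.691, -0.0, -0.0]
ft_force: [0.2, -0.2, 1.2]
width: 0.0394
```

```bash
python3 -c "
from h import *
go([.448,.313,.1],87.3)"
```

```text
tcp [ 0.6562 -0.0237  0.2367] psi 87.43 tilt [-0.001 -0.    -1.   ] w 0.0394 F [ 0.2 -0.2  1.2] t 28.2
 rz first 0.002 then tool shift [ 0.3266 -0.2237  0.1369]
```

Emit:
step_arm([
  [0.017,-0.0117,0,0,0,0],
  [0.0366,-0.025,0,0,0,0],
  [0.0366,-0.025,0,0,0,0],
  [0.0366,-0.025,0,0,0,0],
  [0.0366,-0.025,0,0,0,0],
  [0.0366,-0.025,0,0,0,0],
  [0.0366,-0.025,0,0,0,0],
  [0.0366,-0.025,0,0,0,0],
  [0.0366,-0.025,0,0,0,0],
  [0.017,-0.012,0,0,0,0],
  [0,0,0,0,0,0],
  [0,0,0,0,0,0],
], gripper=0.8)

```text
time: 29.4
ee_pos: [0.4482, 0.3126, 0.2368]
eef_rot: [0.723, 0.691, -0.001, 0.0]
ft_force: [0.0, -0.8, -0.2]
width: 0.0696
```

```bash
python3 - <<'E'
from h import *
go([.448,.313,.1],87.3)
I=camera("scene"); cv2.imwrite("pics/g5.png",cv2.resize(I[100:290,200:400,::-1],None,fx=3.1,fy=3.1,interpolation=cv2.INTER_CUBIC))
E
```

```text
tcp [0.4482 0.3126 0.2368] psi 87.41 tilt [-0.001 -0.001 -1.   ] w 0.0696 F [ 0.  -0.8 -0.2] t 29.4
 rz first 0.002 then tool shift [ 0.0006 -0.0002  0.1368]
```

View pics/g5.png

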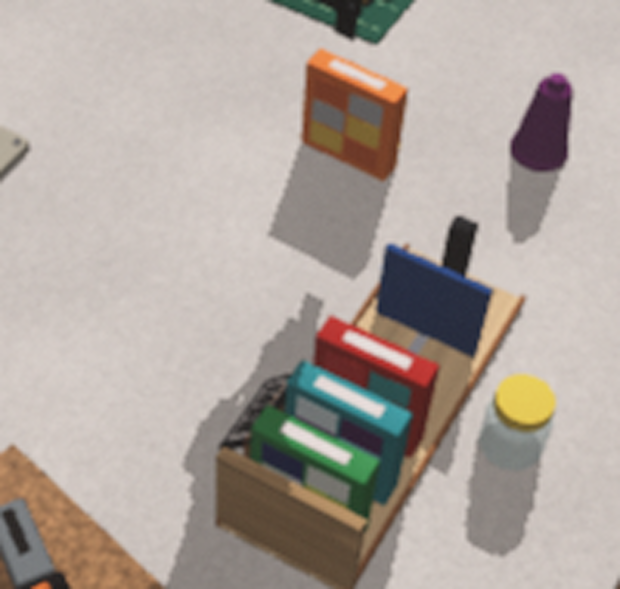

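Green, teal and red stand upright and parallel in the rack (≈(315,455), (350,410), (378,370)). Next is orange.

Emit:
step_arm([
  [0,0,0.03,0,0,0],
  [0,0,0.04,0,0,0],
  [0,0,0.04,0,0,0],
  [0,0,0.026,0,0,0],
  [0,0,0,0,0,0],
  [0,0,0,0,0,0],
])

```text
time: 30.05
ee_pos: [0.4492, 0.3121, 0.1021]
eef_rot: [0.724, 0.69, -0.0, 0.0]
ft_force: [-0.5, 0.6, 0.0]
width: 0.0697
```

Emit:
step_arm([
  [0,0,0,0,0,0],
  [0,0,0,0,0,0],
  [0,0,0,0,0,0],
  [0,0,0,0,0,0],
  [0,0,0,0,0,0],
  [0,0,0,0,0,0],
  [0,0,0,0,0,0],
  [0,0,0,0,0,0],
  [0,0,0,0,0,0],
], gripper=0, grip_force=40)

```text
time: 30.95
ee_pos: [0.4484, 0.3132, 0.1017]
eef_rot: [0.723, 0.69, 0.0, -0.0]
ft_force: [-0.9, -0.4, 2.0]
width: 0.0322
```

Emit:
step_arm([
  [0,0,-0.015,0,0,0],
  [0,0,-0.03,0,0,0],
  [0,0,-0.04,0,0,0],
  [0,0,-0.04,0,0,0],
  [0,0,-0.045,0,0,0],
  [0,0,0,0,0,-0.065],
  [0,0,0,0,0,0],
  [0,0,0,0,0,0],
])

```text
time: 31.75
ee_pos: [0.4478, 0.3125, 0.2701]
eef_rot: [0.701, 0.713, -0.001, -0.0]
ft_force: [-0.7, 0.6, -3.3]
width: 0.0317
```

```bash
python3 -c "
from h import *
go([.656,.038,.27],91.1)"
```

```text
tcp [0.4478 0.3125 0.2701] psi 90.95 tilt [-0.002 -0.002 -1.   ] w 0.0317 F [-0.7  0.6 -3.3] t 31.8
 rz first -0.003 then tool shift [-2.785e-01  2.029e-01  2.000e-04]
```

Emit:
step_arm([
  [-0.016,0.0115,0,0,0,0],
  [-0.031,0.0225,0,0,0,0],
  [-0.031,0.0225,0,0,0,0],
  [-0.031,0.0225,0,0,0,0],
  [-0.031,0.0225,0,0,0,0],
  [-0.031,0.0225,0,0,0,0],
  [-0.031,0.0225,0,0,0,0],
  [-0.031,0.0225,0,0,0,0],
  [-0.03,0.0225,0,0,0,0],
  [-0.015,0.0114,0,0,0,0],
  [0,0,0,0,0,0],
  [0,0,0,0,0,0],
])

```text
time: 32.95
ee_pos: [0.6557, 0.0388, 0.2698]
eef_rot: [0.701, 0.713, -0.001, -0.001]
ft_force: [-0.1, 0.1, -2.9]
width: 0.0317
```

Emit:
step_arm([
  [0,0,0.03,0,0,0],
  [0,0,0.04,0,0,0],
  [0,0,0.04,0,0,0],
  [0,0,0.03,0,0,0],
  [0,0,0.01,0,0,0],
  [0,0,0.005,0,0,0],
  [0,0,0.003,0,0,0],
  [0,0,0,0,0,0],
  [0,0,0,0,0,0],
])

```text
time: 33.85
ee_pos: [0.657, 0.0389, 0.115]
eef_rot: [0.701, 0.714, 0.001, 0.001]
ft_force: [-0.2, 0.2, -3.1]
width: 0.0323
```

```bash
python3 -c "
from h import *
go([.656,.038,.108],91.1)"
```

```text
tcp [0.657  0.0389 0.115 ] psi 91.04 tilt [ 0.002  0.001 -1.   ] w 0.0323 F [-0.2  0.2 -3.1] t 33.9
 rz first -0.001 then tool shift [-0.0009 -0.0011  0.007 ]
```

Emit:
step_arm([
  [0,0,0.002,0,0,0],
  [0,0,0.002,0,0,0],
  [0,0,0.0015,0,0,0],
  [0,0,0,0,0,0],
  [0,0,0,0,0,0],
])

```text
time: 34.35
ee_pos: [0.6567, 0.0388, 0.1097]
eef_rot: [0.701, 0.713, 0.001, 0.0]
ft_force: [-4.9, 1.1, 9.2]
width: 0.0318
```

Emit:
step_arm([
  [0,0,0,0,0,0],
  [0,0,0,0,0,0],
  [0,0,0,0,0,0],
  [0,0,-0.02,0,0,0],
  [0,0,-0.04,0,0,0],
  [0,0,-0.04,0,0,0],
  [0,0,-0.03,0,0,0],
  [0,0,0,0,0,0],
  [0,0,0,0,0,0],
], gripper=0.45)

```text
time: 35.25
ee_pos: [0.6565, 0.0387, 0.2383]
eef_rot: [0.701, 0.714, 0.0, 0.0]
ft_force: [-0.6, 0.6, -0.3]
width: 0.0392
```

```bash
python3 -c "
from h import *
go([.6545,.1715,.108],91.1)"
```

```text
tcp [0.6565 0.0387 0.2383] psi 91.04 tilt [ 0.001  0.    -1.   ] w 0.0392 F [-0.6  0.6 -0.3] t 35.2
 rz first -0.001 then tool shift [0.1327 0.0004 0.1303]
```

Emit:
step_arm([
  [0.03,0,0,0,0,0],
  [0.04,0,0,0,0,0],
  [0.04,0,0,0,0,0],
  [0.0227,0,0,0,0,0],
  [0,0,0,0,0,0],
  [0,0,0.03,0,0,0],
  [0,0,0.04,0,0,0],
  [0,0,0.04,0,0,0],
  [0,0,0.02,0,0,0],
  [0,0,0,0,0,0],
  [0,0,0,0,0,0],
], gripper=0.55)

```text
time: 36.35
ee_pos: [0.6539, 0.1705, 0.108]
eef_rot: [0.701, 0.713, -0.0, 0.0]
ft_force: [0.8, -0.0, 1.2]
width: 0.0478
```

Emit:
step_arm([
  [0,0,0,0,0,0],
  [0,0,0,0,0,0],
  [0,0,0,0,0,0],
  [0,0,0,0,0,0],
  [0,0,0,0,0,0],
  [0,0,0,0,0,0],
], gripper=0, grip_force=40)

```text
time: 36.95
ee_pos: [0.6541, 0.1716, 0.1086]
eef_rot: [0.701, 0.714, 0.0, 0.0]
ft_force: [-0.6, -0.0, 4.8]
width: 0.0214
```

Emit:
step_arm([
  [-0.008,0,0,0,0,0],
  [-0.01,0,0,0,0,0],
  [-0.01,0,0,0,0,0],
  [-0.01,0,0,0,0,0],
  [-0.01,0,0,0,0,0],
  [-0.01,0,0,0,0,0],
  [-0.01,0,0,0,0,0],
  [-0.01,0,0,0,0,0],
  [-0.01,0,0,0,0,0],
  [-0.01,0,0,0,0,0],
  [0,0,0,0,0,0],
])

```text
time: 38.05
ee_pos: [0.6562, 0.0715, 0.1086]
eef_rot: [0.701, 0.713, 0.0, 0.001]
ft_force: [1.2, -1.9, 6.2]
width: 0.0219
```

Emit:
step_arm([
  [-0.006,0,0,0,0,0],
  [-0.006,0,0,0,0,0],
  [-0.006,0,0,0,0,0],
  [-0.006,0,0,0,0,0],
  [-0.006,0,0,0,0,0],
  [-0.006,0,0,0,0,0],
  [-0.006,0,0,0,0,0],
  [-0.006,0,0,0,0,0],
  [-0.006,0,0,0,0,0],
  [-0.005,0,0,0,0,0],
  [0,0,0,0,0,0],
  [0,0,0,0,0,0],
])

```text
time: 39.25
ee_pos: [0.6574, 0.016, 0.1086]
eef_rot: [0.7, 0.714, 0.001, -0.0]
ft_force: [1.8, 5.8, 6.2]
width: 0.0216
```

Emit:
step_arm([
  [-0.004,0,0,0,0,0],
  [-0.004,0,0,0,0,0],
  [-0.002,0,0,0,0,0],
  [0,0,0,0,0,0],
  [0,0,0,0,0,0],
])

```text
time: 39.75
ee_pos: [0.6576, 0.0067, 0.1086]
eef_rot: [0.7, 0.714, 0.001, -0.0]
ft_force: [1.4, 7.2, 7.0]
width: 0.0216
```

Emit:
step_arm([
  [-0.002,0,0,0,0,0],
  [-0.002,0,0,0,0,0],
  [0,0,0,0,0,0],
  [0,0,0,0,0,0],
])

```text
time: 40.15
ee_pos: [0.6576, 0.003, 0.1086]
eef_rot: [0.7, 0.714, 0.001, -0.0]
ft_force: [2.3, 8.8, 6.8]
width: 0.0219
```

Emit:
step_arm([
  [-0.0015,0,0,0,0,0],
  [-0.0015,0,0,0,0,0],
  [0,0,0,0,0,0],
  [0,0,0,0,0,0],
])

```text
time: 40.55
ee_pos: [0.6577, 0.0011, 0.1086]
eef_rot: [0.7, 0.715, 0.002, -0.001]
ft_force: [1.7, 11.0, 7.1]
width: 0.022
```

Emit:
step_arm([
  [-0.0015,0,0,0,0,0],
  [-0.001,0,0,0,0,0],
  [0,0,0,0,0,0],
  [0,0,0,0,0,0],
])

```text
time: 40.95
ee_pos: [0.6577, 0.0011, 0.1086]
eef_rot: [0.699, 0.715, 0.003, -0.002]
ft_force: [-0.5, 17.9, 7.3]
width: 0.022
```

Emit:
step_arm([
  [-0.0015,0,0,0,0,0],
  [-0.001,0,0,0,0,0],
  [0,0,0,0,0,0],
  [0,0,0,0,0,0],
])

```text
time: 41.35
ee_pos: [0.6577, 0.001, 0.1086]
eef_rot: [0.698, 0.716, 0.003, -0.003]
ft_force: [-0.3, 24.0, 8.8]
width: 0.0222
```

```bash
python3 - <<'E'
from h import *
go(None)
I=camera("scene"); T=camera("top")
a=cv2.resize(I[165:300,260:375,::-1],None,fx=4,fy=4,interpolation=cv2.INTER_CUBIC)
b=cv2.resize(T[185:285,320:420,::-1],None,fx=3.3,fy=3.3,interpolation=cv2.INTER_CUBIC)
c=np.zeros((540,800,3),np.uint8); c[:,:460]=a; c[:330,465:795]=b; cv2.imwrite("pics/p1.png",c)
E
```

```text
tcp [0.6577 0.001  0.1086] psi 91.45 tilt [ 0.001  0.009 -1.   ] w 0.0222 F [-0.3 24.   8.8] t 41.4
```

View pics/p1.png

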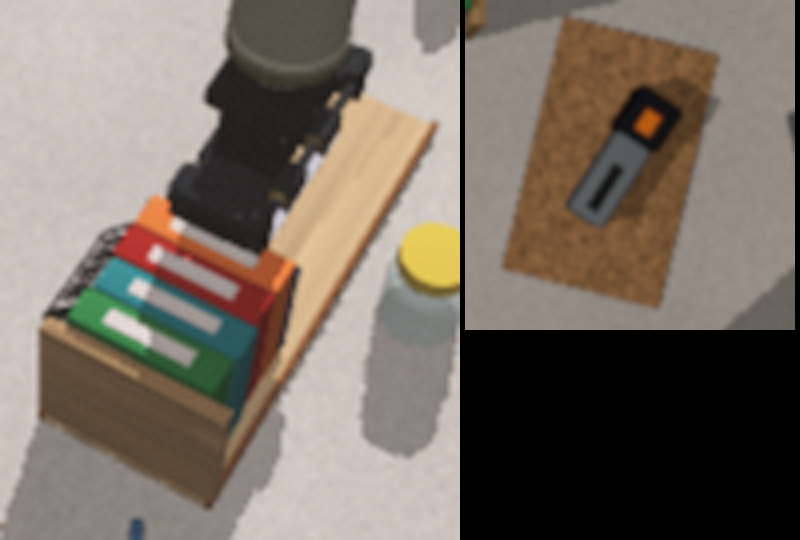

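The four cases are packed face to face against the wall with no visible gaps (scene part ≈(170,300)), and the push force rose to 24 N with no further travel. The scanner lies on the mat with its button at crop (649,122). I release the post and measure the scanner.

Emit:
step_arm([
  [0,0,0,0,0,0],
  [0,0,0,0,0,0],
  [0,0,0,0,0,0],
  [0,0,0,0,0,0],
  [0,0,0,0,0,0],
  [0,0,-0.03,0,0,0],
  [0,0,-0.04,0,0,0],
  [0,0,-0.04,0,0,0],
  [0,0,-0.04,0,0,0],
  [0,-0.03,0,0,0,0],
  [0,-0.03,0,0,0,0],
  [0,0,0,0,0,0],
], gripper=0.6)

```text
time: 42.65
ee_pos: [0.5945, -0.0099, 0.2582]
eef_rot: [0.701, 0.713, -0.0, -0.001]
ft_force: [-0.2, -0.5, -0.3]
width: 0.0524
```

```bash
cat >> h.py <<'E'
def scanner(T,I):
    out={}
    for n,im,r in(("top",T,(320,185,420,285)),("scene",I,(150,235,270,340))):
        x0,y0,x1,y1=r; c=im[y0:y1,x0:x1].astype(int); hsv=cv2.cvtColor(im[y0:y1,x0:x1],cv2.COLOR_RGB2HSV)
        o=(hsv[...,0]<16)&(hsv[...,1]>200)&(hsv[...,2]>170)
        nn,l,st,ce=cv2.connectedComponentsWithStats(o.astype(np.uint8))
        out[n]=[(ce[i]+[x0,y0],st[i,4]) for i in range(1,nn) if st[i,4]>=6]
    return out
E
python3 - <<'E'
from h import *
go(None)
T=camera("top");I=camera("scene");np.savez("i1.npz",top=T,scene=I); S_=scanner(T,I); print(S_)
b=S_["top"][0][0]
r=lambda u,v,z:ray("top",[(u-465+.5)/3.3-.5+320,(v+.5)/3.3-.5+185],z).round(4)
print("button",r(649,122,.044),"slot",r(606,186,.042),"tail",r(567,207,.042),r(602,226,.042),"head",r(645,88,.044),r(680,117,.044))
m=np.array([r(570,18,.004),r(718,55,.004),r(660,305,.004),r(503,268,.004)]);print(m,m.mean(0)); print("mat axis",np.degrees(np.arctan2(*(m[0]-m[3])[[1,0]])))
c=T[185:285,320:420,::-1]
d=I[235:345,150:280,::-1]
z=np.zeros((600,800,3),np.uint8); z[:440,:440]=cv2.resize(c[:,:],(440,440),interpolation=cv2.INTER_CUBIC); z[:305,440:800]=cv2.resize(d,(360,305),interpolation=cv2.INTER_CUBIC)
cv2.imwrite("pics/s1.png",z[:440])
E
```

```text
tcp [ 0.5945 -0.0099  0.2582] psi 90.94 tilt [-0.001  0.001 -1.   ] w 0.0524 F [-0.2 -0.5 -0.3] t 42.6
{'top': [(array([374.81818182, 221.63636364]), np.int32(11))], 'scene': []}
button [ 0.5077 -0.3744  0.044 ] slot [ 0.4452 -0.3343  0.042 ] tail [ 0.424  -0.2972  0.042 ] [ 0.4067 -0.331   0.042 ] head [ 0.5404 -0.3702  0.044 ] [ 0.5133 -0.4042  0.044 ]
[[ 0.6116 -0.3039  0.004 ]
 [ 0.5783 -0.4512  0.004 ]
 [ 0.3303 -0.3964  0.004 ]
 [ 0.3623 -0.2417  0.004 ]] [ 0.470625 -0.3483    0.004   ]
mat axis -14.009201852267216
```

View pics/s1.png

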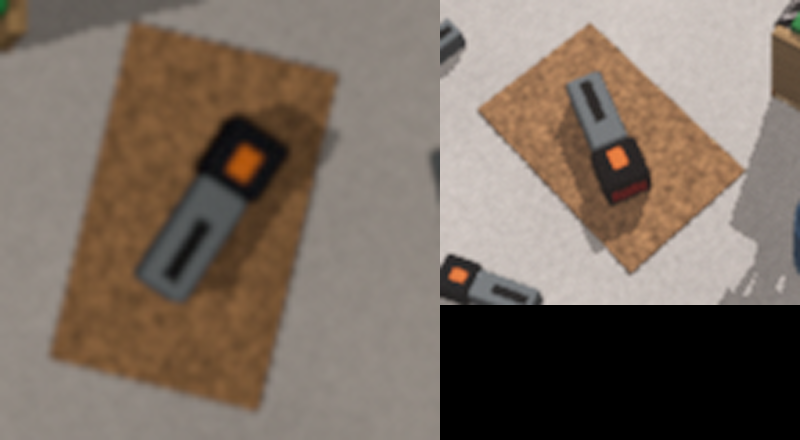

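The picture shows the scanner unmoved: in the left part the tail corners are (136,270),(180,300) and the head's front corners (238,114),(288,150). In the right part they are (567,84),(600,73) and (607,178),(649,163).

```bash
python3 - <<'E'
from h import *
t=lambda u,v:np.array([(u+.5)/4.4-.5+320,(v+.5)/4.4-.5+185]); s=lambda u,v:np.array([(u-440+.5)/(360/130)-.5+150,(v+.5)/(305/110)-.5+235])
P={}
for n,a,b in(("button",(617,157),(244,161)),("slot",(593,101),(187,251)),("tailL",(567,84),(136,270)),("tailR",(600,73),(180,300)),("headA",(607,180),(288,150)),("headB",(649,163),(238,114))):
    # scene left side = ? try
    P[n]=(a,b)
sw={"tailL":(180,300),"tailR":(136,270)}
for n,(a,b) in P.items():
    b=sw.get(n,b); X,e=tri(s(*a),t(*b)); print(n,X.round(4),round(e,2))
tail=(ray("top",t(136,270),.042)+ray("top",t(180,300),.042))/2; head=(ray("top",t(238,114),.044)+ray("top",t(288,150),.044))/2
print("tail",tail,"head",head,np.linalg.norm(head-tail),"mid",(tail+head)/2, "heading",np.degrees(np.arctan2(*(head-tail)[[1,0]])))
bu=ray("top",t(244,161),.044); sl=ray("top",t(187,251),.042); print("btn-slot heading",np.degrees(np.arctan2(*(bu-sl)[[1,0]])), bu,sl)
u=(head-tail)/np.linalg.norm(head-tail); psi=90+np.degrees(np.arctan2(u[1],u[0])); c=(tail+head)/2-.015*u; print(psi,c)
go([c[0],c[1],.2],psi)
E
```

```text
button [ 0.5082 -0.3725  0.0495] 0.18
slot [ 0.4439 -0.3327  0.0429] 0.29
tailL [ 0.4074 -0.3296  0.0398] 0.12
tailR [ 0.4278 -0.2984  0.0366] 0.24
headA [ 0.5173 -0.4012  0.0577] 0.15
headB [ 0.5424 -0.3645  0.0598] 0.26
tail [ 0.41811519 -0.31298569  0.042     ] head [ 0.53035308 -0.38679709  0.044     ] 0.13434830087997698 mid [ 0.47423414 -0.34989139  0.043     ] heading -33.330260797546366
btn-slot heading -31.14059379829577 [ 0.50901021 -0.37334552  0.044     ] [ 0.44309855 -0.33352134  0.042     ]
56.669739202453634 [ 0.46170277 -0.34165034  0.0427767 ]
tcp [ 0.5969 -0.009   0.2581] psi 91.01 tilt [ 0.  0. -1.] w 0.0522 F [-0.  -0.1 -0. ] t 42.8
 rz first 0.599 then tool shift [-0.3522  0.0699  0.058 ]
```

Emit:
step_arm([
  [0,0,0,0,0,0.146],
  [0,0,0,0,0,0.146],
  [0,0,0,0,0,0.146],
  [0,0,0,0,0,0.146],
  [-0.039,0.0078,0,0,0,0],
  [-0.039,0.0078,0,0,0,0],
  [-0.039,0.0078,0,0,0,0],
  [-0.039,0.0078,0,0,0,0],
  [-0.039,0.0078,0,0,0,0],
  [-0.039,0.0078,0,0,0,0],
  [-0.039,0.0078,0,0,0,0],
  [-0.039,0.0078,0,0,0,0],
], gripper=0.9)

```text
time: 43.95
ee_pos: [0.4824, -0.3074, 0.258]
eef_rot: [0.876, 0.482, -0.0, 0.0]
ft_force: [0.3, 0.1, -0.1]
width: 0.0781
```

Emit:
step_arm([
  [-0.035,0.0076,0.0,0,0,0],
  [0,0,0,0,0,0],
  [0,0,0,0,0,0],
])

```text
time: 44.25
ee_pos: [0.4702, -0.3401, 0.2577]
eef_rot: [0.877, 0.481, -0.001, 0.0]
ft_force: [1.0, -0.1, -0.3]
width: 0.0782
```

```bash
python3 - <<'E'
from h import *
go([.462,-.3415,.03],57.5)
I=camera("scene")
cv2.imwrite("pics/s2.png",cv2.resize(I[215:345,140:290,::-1],None,fx=4.5,fy=4.5,interpolation=cv2.INTER_CUBIC))
E
```

```text
tcp [ 0.4702 -0.3401  0.2577] psi 57.47 tilt [-0.001 -0.001 -1.   ] w 0.0782 F [ 1.  -0.1 -0.3] t 44.2
 rz first -0.001 then tool shift [-0.0054 -0.0061  0.2277]
```

View pics/s2.png

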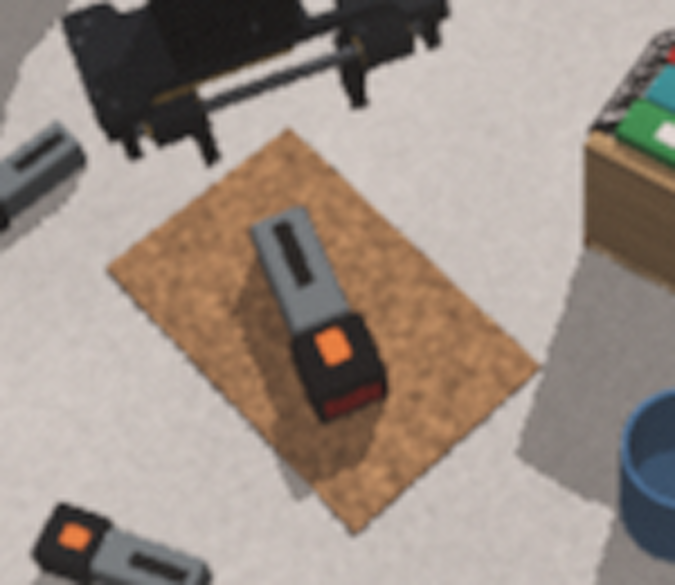

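The picture shows the scanner unmoved on its mat (button at ≈(333,346)) with the gripper above the handle. Descend.

Emit:
step_arm([
  [-0.0054,-0.006,0.03,0,0,0],
  [0,0,0.045,0,0,0],
  [0,0,0.045,0,0,0],
  [0,0,0.045,0,0,0],
  [0,0,0.04,0,0,0],
  [0,0,0.02,0,0,0],
  [0,0,0.002,0,0,0],
  [0,0,0,0,0,0],
  [0,0,0,0,0,0],
])

```text
time: 45.2
ee_pos: [0.4635, -0.3406, 0.0325]
eef_rot: [0.876, 0.482, 0.001, 0.001]
ft_force: [0.7, -0.4, 0.1]
width: 0.0783
```

Emit:
step_arm([
  [0,0,0,0,0,0],
  [0,0,0,0,0,0],
  [0,0,0,0,0,0],
  [0,0,0,0,0,0],
  [0,0,0,0,0,0],
  [0,0,0,0,0,0],
  [0,0,0,0,0,0],
  [0,0,0,0,0,0],
], gripper=0, grip_force=50)

```text
time: 46.0
ee_pos: [0.4621, -0.3406, 0.0311]
eef_rot: [0.876, 0.482, -0.0, 0.0]
ft_force: [-0.5, 0.3, 1.5]
width: 0.0394
```

Emit:
step_arm([
  [0,0,-0.01,0,0,0],
  [0,0,-0.03,0,0,0],
  [0,0,-0.04,0,0,0],
  [0,0,-0.04,0,0,0],
  [0,0,-0.04,0,0,0],
  [0,0,0,0,0,0],
  [0,0,0,0,0,0],
])

```text
time: 46.7
ee_pos: [0.4626, -0.3403, 0.1917]
eef_rot: [0.876, 0.482, 0.001, 0.0]
ft_force: [-0.4, 0.0, -2.9]
width: 0.0397
```

Scanner held (39.5 mm). I yaw it to the rack, carry it over, then pitch down 40°.

Emit:
step_arm([
  [0,0,-0.02,0,0,0],
  [0,0,-0.02,0,0,0],
  [0,0,-0.018,0,0,-0.05],
  [0,0,0,0,0,-0.12],
  [0,0,0,0,0,-0.12],
  [0,0,0,0,0,-0.12],
  [0,0,0,0,0,-0.12],
  [0,0,0,0,0,-0.056],
  [0,0,0,0,0,0],
])

```text
time: 47.6
ee_pos: [0.4617, -0.3399, 0.2474]
eef_rot: [0.7, 0.715, -0.0, -0.001]
ft_force: [-0.2, 0.9, -1.6]
width: 0.0395
```

Emit:
step_arm([
  [0.02,-0.0015,0,0,0,0],
  [0.036,-0.0026,0,0,0,0],
  [0.036,-0.0026,0,0,0,0],
  [0.036,-0.0027,0,0,0,0],
  [0.036,-0.0027,0,0,0,0],
  [0.036,-0.0027,0,0,0,0],
  [0.036,-0.0027,0,0,0,0],
  [0.019,-0.0015,0,0,0,0],
  [0,0,0,0,0,0],
  [0,0,0,0,0,0],
])

```text
time: 48.6
ee_pos: [0.4378, -0.0861, 0.2484]
eef_rot: [0.7, 0.714, -0.0, -0.0]
ft_force: [-0.1, -1.0, -1.8]
width: 0.0397
```

Emit:
step_arm([
  [0,0,0,0.06,0,0],
  [0,0,0,0.11,0,0],
  [0,0,0,0.11,0,0],
  [0,0,0,0.11,0,0],
  [0,0,0,0.11,0,0],
  [0,0,0,0.11,0,0],
  [0,0,0,0.088,0,0],
  [0,0,0,0,0,0],
  [0,0,0,0,0,0],
])

```text
time: 49.5
ee_pos: [0.4383, -0.0869, 0.2484]
eef_rot: [0.659, 0.67, -0.244, -0.239]
ft_force: [-0.1, 0.0, -1.0]
width: 0.0399
```

```bash
cat >> h.py <<'E'
def scan(label=(.561,-.084,.03),yaw=.02,off=.165,up=.007):
    s=read_state(); R=Ro.from_quat(s["eef_rot"]).as_matrix(); a=np.radians(40)
    n=Ro.from_rotvec([0,0,yaw]).apply([-np.cos(a),0,np.sin(a)])
    y=-n; x=Ro.from_rotvec([0,0,yaw]).apply([0,1,0]); z=np.cross(x,y); Rt=np.c_[x,y,z]
    p=np.array(label)+off*n-up*z
    print("target",p.round(4),"tcp",s["ee_pos"].round(4),"w",s["width"].round(4),"F",s["ft_force"].round(1),"t",s["time"])
    print("rot err (tool)",Ro.from_matrix(R.T@Rt).as_rotvec().round(3),"shift tool",(R.T@(p-s["ee_pos"])).round(4),"shift if aligned",(Rt.T@(p-s["ee_pos"])).round(4)); print("q",s["joint_positions"].round(2))
E
python3 -c "
from h import *
scan()"
```

```text
Traceback (most recent call last):
  File "h.py", line 63, in scan
    print("target",p.round(4),"tcp",s["ee_pos"].round(4),"w",s["width"].round(4),"F",s["ft_force"].round(1),"t",s["time"])
                                                             ^^^^^^^^^^^^^^^^
AttributeError: 'float' object has no attribute 'round'
```

```bash
sed -i 's/s\["width"\].round(4)/round(s["width"],4)/' h.py; python3 - <<'E'
from h import *
scan()
I=camera("scene")
cv2.imwrite("pics/s3.png",cv2.resize(I[120:290,200:370,::-1],None,fx=3.4,fy=3.4,interpolation=cv2.INTER_CUBIC))
E
```

```text
target [ 0.4391 -0.0864  0.1414] tcp [ 0.4383 -0.0869  0.2484] w 0.0399 F [-0.1  0.  -1. ] t 49.5
rot err (tool) [ 0.001 -0.    -0.002] shift tool [0.0006 0.0693 0.0814] shift if aligned [0.0005 0.0694 0.0814]
q [-0.3   0.48  0.49  1.48 -0.07  1.92  1.81]
```

View pics/s3.png

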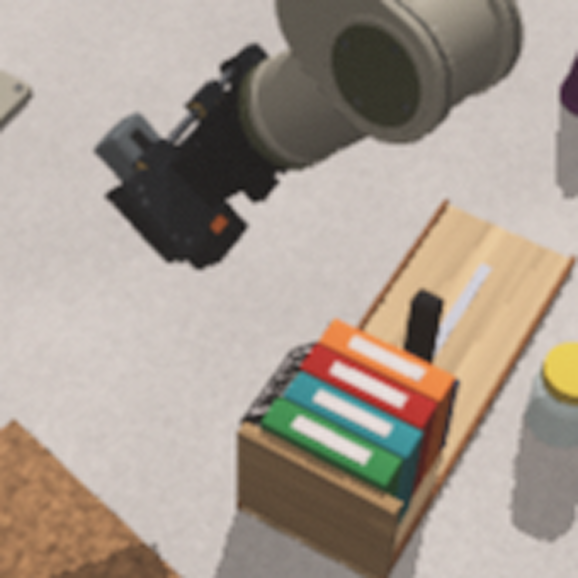

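The packed cases look square and gap-free (≈(350,400)), and the scanner is held pitched down toward the label with its button at (220,222). Move in.

Emit:
step_arm([
  [0,0.008,0.0094,0,0,0],
  [0,0.0139,0.0163,0,0,0],
  [0,0.0139,0.0163,0,0,0],
  [0,0.0139,0.0163,0,0,0],
  [0,0.012,0.014,0,0,0],
  [0,0.0077,0.0091,0,0,0],
  [0,0,0,0,0,0],
  [0,0,0,0,0,0],
  [0,0,0,0,0,0],
])

```text
time: 50.45
ee_pos: [0.4394, -0.086, 0.1429]
eef_rot: [0.658, 0.671, -0.244, -0.239]
ft_force: [0.1, 0.7, -2.2]
width: 0.0395
```

```bash
python3 - <<'E'
from h import *
scan()
I=camera("scene");T=camera("top")
z=np.zeros((560,800,3),np.uint8)
a=cv2.resize(I[165:265,210:340,::-1],(520,400),interpolation=cv2.INTER_CUBIC); b=cv2.resize(T[160:290,250:320,::-1],(280,520),interpolation=cv2.INTER_CUBIC)
z[:400,:520]=a; z[:520,520:]=b; cv2.imwrite("pics/s4.png",z)
E
```

```text
target [ 0.4391 -0.0864  0.1414] tcp [ 0.4394 -0.086   0.1429] w 0.0395 F [ 0.1  0.7 -2.2] t 50.45
rot err (tool) [0.002 0.    0.   ] shift tool [-0.0004  0.0007  0.0013] shift if aligned [-0.0004  0.0008  0.0013]
q [-0.29  0.58  0.47  1.57 -0.11  1.73  1.81]
```

View pics/s4.png

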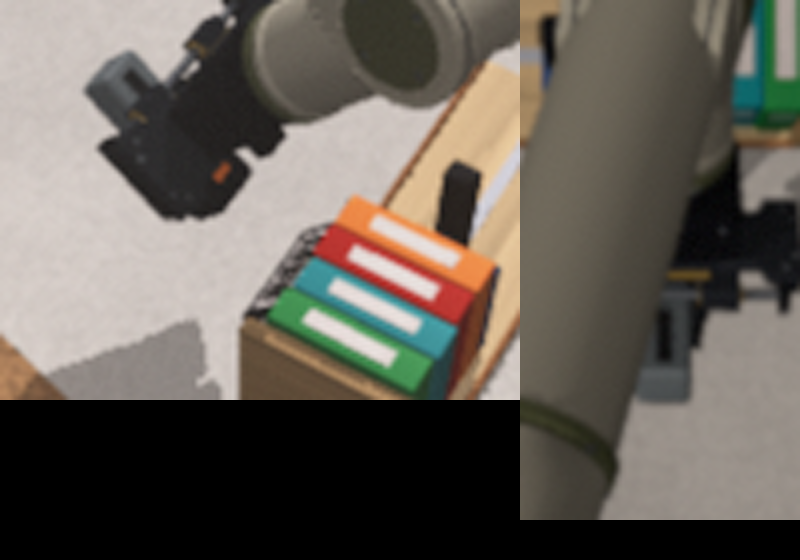

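The scanner points at the label along its normal, and the pose error is about 1.5 mm. Hold still for 1.2 s.

Emit:
step_arm([
  [0,0,0,0,0,0],
  [0,0,0,0,0,0],
  [0,0,0,0,0,0],
  [0,0,0,0,0,0],
  [0,0,0,0,0,0],
  [0,0,0,0,0,0],
  [0,0,0,0,0,0],
  [0,0,0,0,0,0],
  [0,0,0,0,0,0],
  [0,0,0,0,0,0],
  [0,0,0,0,0,0],
  [0,0,0,0,0,0],
])

```text
time: 51.75
ee_pos: [0.4389, -0.0858, 0.1421]
eef_rot: [0.658, 0.671, -0.244, -0.239]
ft_force: [-0.1, 0.5, -1.2]
width: 0.0396
```

```bash
python3 - <<'E'
from h import *
scan()
s=read_state(); R=Ro.from_quat(s["eef_rot"]).as_matrix()
for b in(.055,.06,.065): print("predicted button px",proj("scene",s["ee_pos"]+R@[0,b,-.013]))
print("seen",210+224.5/4-.5,165+172.5/4-.5)
I=np.load("i0.npz")["scene"]; print("label px proj",proj("scene",[.561,-.084,.03]),proj("top",[.561,-.084,.03]))
E
```

```text
target [ 0.4391 -0.0864  0.1414] tcp [ 0.4389 -0.0858  0.1421] w 0.0396 F [-0.1  0.5 -1.2] t 51.75
rot err (tool) [0. 0. 0.] shift tool [-0.0006  0.0005  0.0004] shift if aligned [-0.0006  0.0005  0.0004]
q [-0.29  0.58  0.47  1.57 -0.11  1.73  1.81]
predicted button px [[263.39614859 206.06969439]]
predicted button px [[264.46448974 207.21857419]]
predicted button px [[265.53053626 208.36498637]]
seen 265.625 207.625
label px proj [[282.66987425 231.99398589]] [[284.29813324 202.99201976]]
```

The seen button pixel agrees with the predicted pose within about 1 px. I hold a bit more, then retreat and bring the scanner back.

Emit:
step_arm([
  [0,0,0,0,0,0],
  [0,0,0,0,0,0],
  [0,0,0,0,0,0],
  [0,0,0,0,0,0],
  [0,-0.008,-0.0094,0,0,0],
  [0,-0.0139,-0.0163,0,0,0],
  [0,-0.0139,-0.0163,0,0,0],
  [0,-0.0139,-0.0163,0,0,0],
  [0,-0.0139,-0.0163,0,0,0],
  [0,-0.0058,-0.0068,0,0,0],
  [0,0,0,0,0,0],
])

```text
time: 52.85
ee_pos: [0.4385, -0.086, 0.2502]
eef_rot: [0.658, 0.671, -0.243, -0.239]
ft_force: [0.9, 0.6, -3.1]
width: 0.0397
```

Emit:
step_arm([
  [0,0,0,-0.06,0,0],
  [0,0,0,-0.11,0,0],
  [0,0,0,-0.11,0,0],
  [0,0,0,-0.11,0,0],
  [0,0,0,-0.11,0,0],
  [0,0,0,-0.11,0,0],
  [0,0,0,-0.088,0,0],
  [0,0,0,0,0,0],
  [0,0,0,0,0,0],
])

```text
time: 53.75
ee_pos: [0.4376, -0.0856, 0.2487]
eef_rot: [0.7, 0.714, -0.001, -0.001]
ft_force: [0.2, 1.1, -1.5]
width: 0.0393
```

Emit:
step_arm([
  [-0.02,0.0015,0,0,0,0],
  [-0.036,0.0026,0,0,0,0],
  [-0.036,0.0026,0,0,0,0],
  [-0.036,0.0027,0,0,0,0],
  [-0.036,0.0027,0,0,0,0],
  [-0.036,0.0027,0,0,0,0],
  [-0.036,0.0027,0,0,0,0],
  [-0.019,0.0015,0,0,0,0],
  [0,0,0,0,0,0],
  [0,0,0,0,0,0],
])

```text
time: 54.75
ee_pos: [0.4625, -0.3402, 0.2478]
eef_rot: [0.7, 0.714, -0.001, -0.001]
ft_force: [-0.4, 0.8, -2.5]
width: 0.0393
```

Emit:
step_arm([
  [0,0,0,0,0,0.05],
  [0,0,0,0,0,0.12],
  [0,0,0,0,0,0.12],
  [0,0,0,0,0,0.12],
  [0,0,0,0,0,0.12],
  [0,0,0,0,0,0.056],
  [0,0,0,0,0,0],
  [0,0,0,0,0,0],
])

```text
time: 55.55
ee_pos: [0.4627, -0.3394, 0.2488]
eef_rot: [0.876, 0.483, -0.0, -0.0]
ft_force: [-0.8, 0.1, -1.0]
width: 0.0399
```

```bash
python3 - <<'E'
from h import *
go([.459,-.34,.032],57.5)
s=read_state(); R=Ro.from_quat(s["eef_rot"]).as_matrix(); print("pred button",proj("scene",s["ee_pos"]+R@[0,.063,-.013]))
I=camera("scene"); hsv=cv2.cvtColor(I,cv2.COLOR_RGB2HSV)[200:340,150:300]; o=(hsv[...,0]<16)&(hsv[...,1]>190)&(hsv[...,2]>150)
n,l,st,ce=cv2.connectedComponentsWithStats(o.astype(np.uint8)); print([(ce[i]+[150,200],st[i,4]) for i in range(1,n)])
E
```

```text
tcp [ 0.4627 -0.3394  0.2488] psi 57.79 tilt [-0.001  0.001 -1.   ] w 0.0399 F [-0.8  0.1 -1. ] t 55.5
 rz first 0.005 then tool shift [-0.0026 -0.0026  0.2168]
pred button [[207.31281524 254.31390231]]
[]
```

Emit:
step_arm([
  [-0.0026,-0.0026,0.02,0,0,0],
  [0,0,0.04,0,0,0],
  [0,0,0.045,0,0,0],
  [0,0,0.045,0,0,0],
  [0,0,0.04,0,0,0],
  [0,0,0.015,0,0,0],
  [0,0,0.007,0,0,0],
  [0,0,0,0,0,0],
  [0,0,0,0,0,0],
])

```text
time: 56.5
ee_pos: [0.4597, -0.342, 0.0388]
eef_rot: [0.876, 0.482, 0.001, 0.001]
ft_force: [0.2, -0.0, -1.6]
width: 0.0398
```

Emit:
step_arm([
  [0,0,0.003,0,0,0],
  [0,0,0.0015,0,0,0],
  [0,0,0,0,0,0],
  [0,0,0,0,0,0],
])

```text
time: 56.9
ee_pos: [0.4588, -0.3412, 0.0327]
eef_rot: [0.876, 0.482, 0.0, 0.0]
ft_force: [-0.5, 0.1, -0.7]
width: 0.0398
```

Emit:
step_arm([
  [0,0,0.001,0,0,0],
  [0,0,0.0005,0,0,0],
  [0,0,0,0,0,0],
  [0,0,0,0,0,0],
])

```text
time: 57.3
ee_pos: [0.4587, -0.3412, 0.0311]
eef_rot: [0.876, 0.482, 0.0, -0.0]
ft_force: [-0.7, 0.3, 1.2]
width: 0.0395
```

Emit:
step_arm([
  [0,0,0,0,0,0],
  [0,0,0,0,0,0],
  [0,0,0,0,0,0],
  [0,0,0,0,0,0],
  [0,0,0,0,0,0],
  [0,0,0,0,0,0],
  [0,0,-0.02,0,0,0],
  [0,0,-0.04,0,0,0],
  [0,0,-0.045,0,0,0],
  [0,0,-0.045,0,0,0],
  [0,0,-0.045,0,0,0],
  [0,0,0,0,0,0],
], gripper=0.85)

```text
time: 58.5
ee_pos: [0.4604, -0.3432, 0.232]
eef_rot: [0.877, 0.481, 0.003, 0.003]
ft_force: [-0.2, -0.6, -0.6]
width: 0.074
```

Emit:
step_arm([
  [0.02,-0.02,0,0,0,0],
  [0.03,-0.025,0,0,0,0],
  [0.03,-0.025,0,0,0,0],
  [0.03,-0.02,0,0,0,0],
  [0.03,0,0,0,0,0],
  [0.03,0,0,0,0,0],
  [0.03,0,0,0,0,0],
  [0.03,0,0,0,0,0],
  [0,0,0,0,0,0],
  [0,0,0,0,0,0],
])

```text
time: 59.5
ee_pos: [0.5058, -0.0987, 0.2256]
eef_rot: [0.876, 0.482, -0.0, 0.0]
ft_force: [0.7, -0.7, -0.4]
width: 0.0741
```

```bash
python3 - <<'E'
from h import *
go(None)
I=camera("scene");T=camera("top"); print(scanner(T,I))
z=np.zeros((560,800,3),np.uint8)
z[:510,:400]=cv2.resize(I[170:340,180:313,::-1],(400,510),interpolation=cv2.INTER_CUBIC); z[:360,400:]=cv2.resize(T[130:288,225:400,::-1],(400,360),interpolation=cv2.INTER_CUBIC); cv2.imwrite("pics/f1.png",z)
E
```

```text
tcp [ 0.5058 -0.0987  0.2256] psi 57.63 tilt [-0.001 -0.    -1.   ] w 0.0741 F [ 0.7 -0.7 -0.4] t 59.5
{'top': [(array([374.45454545, 222.36363636]), np.int32(11))], 'scene': []}
```

View pics/f1.png

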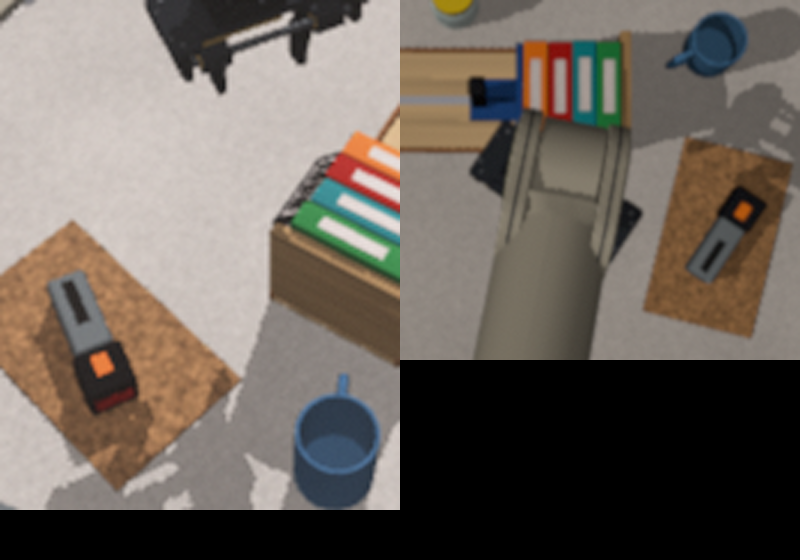

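The scanner lies flat in the middle of its mat (button at ≈(742,211)). The four cases stand packed between the wall and the stop with no gaps, the mug is untouched and the arm is clear. I hand the job in.

```bash
python3 -c "
from bench import *
print(close_job())"
```

```text
the job is handed in; nothing more can be done
None
```

I packed all four cases in the rack, scanned the label, put the scanner back on its mat and handed the job in after about 60 s of robot time. No verdict was reported.

- **Cases:** The order from the wall is green, teal, red, orange. I pushed the stop up until the force reached 24 N with no further travel. That puts the stop at about 0.17, and the last pictures show the cases upright and square with no gaps.
- **Scan:** The scanner was aimed along the label's normal from about 8 cm and held still for about 1.8 s. The arm was within 1 mm of its target, and the scanner's button showed within about 1 px of where it should be. I placed the label from the pictures to about 5 mm.
- **Scanner put back:** It lies flat near the middle of the mat. The mug, thread cone and jar were left alone, and the arm ended clear of everything.
- **What went wrong on the way:**
  - My first grip on the green case failed because I lifted before the slow fingers had closed. The case did not move, and the second grip worked.
  - My top corners for the scanner head came out about 15 mm too high in the two-view measurement, so I used the top view with the given heights instead.
- **Pictures:** I viewed 16, two over the budget of 14.

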